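# Lever up a loaded skid with a pry bar and shim its thin runner

### The arm

A 6-joint arm with a two-finger parallel gripper is mounted at the origin on the work surface; the furniture and walls round the work are solid. World frame = base frame: x ahead of the robot, y to its left, z up, the work surface at z = 0. Lengths are in m, angles in rad, forces in N, time in s.
With the tool pointing down it reaches from about 0.425 to 0.95 m from the base axis. Payload 3.5 kg.
Tool frame: the origin (TCP) lies at the very end of the fingers, on their centre line; the grasp point (between the pads) lies 19 mm behind it; z points along the fingers, y is the direction in which the jaws open and shut (so a half turn about z gives the same grasp; the last joint's range is limited). The gripper opens to 85 mm and grips with 20 to 120 N. Pads are 22 mm wide; open, the fingers measure 114 mm over their backs; the gripper's body (76 mm by 85 mm) begins 54 mm behind the grasp point. The pads swing forward as they close: fully open they stand 13 mm farther back than shut.
Start: joints at [-1.497, 0.286, 1.577, -0, 1.279, -0.15], TCP at [0.15, -0.658, 0.211] pointing down, gripper open.
Joint ranges: [-2.77, 2.77], [-0.9, 2.22], [0.21, 2.48], [-1.53, 4.67], [0.24, 2.81], [-2.84, 2.84]. Speed limits (rad/s): [2.79, 2.79, 3.14, 3.14, 3.14, 3.14].

### API

Orientations are given as a unit quaternion [x, y, z, w].
In Python, from plant import get_state, vision, ctrl, cut_out gives the robot as it stands.
- The arm moves only by the tool jog_arm, never from a script. Its argument "commands" is text: rows parted by semicolons, each of 6 numbers parted by spaces: the shift along the world's x, y, z in m, then the turn, a rotation vector about the world's x, y, z in rad. A call has 1 to 20 rows; each row is the pose to reach, as a shift and turn from the pose commanded when the call began; what a row does not reach only later rows make up. A row lasts 1/8 s, in which the tool goes at most 62.5 mm and 10.7 degrees, less where a joint would pass 70% of its speed; a pose out of reach is approached as far as the arm can. A call with a gripper value outside its range is refused whole. "gripper" is the opening in per cent of the stroke, from 0 (shut) to 100 (fully open), set as the call begins (left out, the last holds). The fingers move at their own pace and stop on an object; "grip_force" is the grip in N (left out, the last holds). Time passes only in rows, so rows that repeat a pose let the fingers close. It gives the time, the measured TCP pose, the force and the opening at its end, in the units of the state.
- get_state(): the state, without advancing time (a new reading comes with each control period).
- vision.read_camera(name): name is "scene" or "top"; returns a dict with "frame" (384x512x3 uint8, red, green, blue), "z_map" (384x512 float32, m along the optical axis (not along the pixel's ray), 0 where there is no reading), "fx", "fy", "cx", "cy" (pixels), "R" (3x3) and "t" (3): a world point X has camera coordinates R X + t. Camera axes: x right, y down, z forward; pixel columns grow to the right and rows downward; lengths in m; the calibration is good to about 2 mm. A picture is of the moment at which its call begins.
- ctrl.sign_off(): hands the job in, once; it reports no verdict.
Trained networks look in the newest picture that a camera, given by its name, has taken for a name from the list of things; names that differ only in an ending like _2 or _b are one class to them, and where a whole thing is asked for, a point or a joint stands for the part that bears it (a point fixed in the world has none). Each returns a list of dicts, best first, with "conf" (0 to 1); they miss things now and then, are a little off and sometimes report something else, mostly with a low value. They report only what shows in the picture. A call takes as long as a camera call.
- cut_out(camera, query): "pixels" (384x512 bool, what is visible of it) and "box" ([centre column, centre row, width, height] in pixels, round what is visible of it).
The state is a dict: "time": time; "qpos": joint angles; "dq": joint speeds; "joint_efforts": joint torques, N m; "eef_pos": TCP position; "tcp_rot": TCP orientation; "contact_force": force on the tool from outside, world axes, zero at the start; "wrist_torque": the same for the moment, N m; "opening": opening from 0.0 (shut) to 1.0 (fully open).
Only numpy, scipy, OpenCV 4.12 (cv2) and the standard library are available. Lean on these libraries where they do the work, as an engineer would, in place of code of your own. Each camera call takes 0.05 s, during which the arm holds its last target.

### The job

The loaded skid leans because its runner beside the prying jig is too thin: lever that side up with the pry bar over the jig's steel fulcrum, swing the bar under the keeper hook so that it holds the skid up by itself, and push the orange shim under the raised runner until you feel its stop rib snug against the runner, without shoving the skid. Then take the bar off the hook, let the skid down softly so that it stands level on the shim, and pull the bar out and lay it flat on the bench clear of jig and skid. Leave the rolls of tape alone.

Things in the scene. Friction and masses are not known exactly. Their poses are not given: they have to be found in the camera images.
- jig: Prying jig screwed to the bench beside the skid: plywood base (x -40 to 70, y -190 to 15 mm, 9 thick), fulcrum block, grey keeper hook. Origin on the bench below the fulcrum's top, z up, +y toward the skid. A pry bar lies along y over the fulcrum, between two wooden cheeks (inner faces x = +-21 mm, y -12 to 8, tops 40 mm above the bench).
- fulcrum (a point): Middle of the top of the jig's steel round (along x, 42 mm long, 16 mm diameter), 24 mm above the bench: the bar's underside rests and rolls on it.
- keeper (a point): Middle of the hook roof's underside, 41 mm above the bench, at jig x 26.5, y -162 mm; roof 24 mm long in y, top at 47. Below it a slot from the lip (x 11 to 16 mm, hanging 3.5 mm below the roof) to the post (x 37). A bar straight over the fulcrum passes beside the lip; swung to +x below the lip and let up, its shank is caught, the thin runner then 9 to 17 mm up.
- skid: Loose timber skid 236 x 262 mm with six fixed cartons, 5 to 8 kg. Origin below the middle of the deck edge facing the jig; x along this edge, +y inward, z square to the deck. Deck underside z = 38 mm, top 54, cartons to 112. Runners along x, 230 long, 35 wide: far one y 197 to 232, 38 mm high; the thin one near this edge is 8 mm lower, so the skid leans 0.05 rad; 8 mm under it levels the skid.
- skid_edge (a point): Middle of the lower corner of the deck edge facing the jig, about 28 mm above the bench at the start, 38 mm when level. The deck overhangs the thin runner: its outer face is hidden 31 to 44 mm inside this edge, differently each time, and must be felt. The bar's tip goes in under the overhang until it meets the runner (or the heel the fulcrum).
- far_runner (a point): Middle of the underside of the thick far runner, on which the skid rocks.
- bar_handle (a point): Centre of the handle of the loose steel pry bar (0.42 kg, 345 mm, balance 50 mm ahead). +y along the shank to the tip, z up as it lies, crank up. Black handle 28 mm wide (x, flat sides), 24 high, 110 long, centre 12 mm up. Shank 12 x 12 mm, in line, to a round heel (radius 9, axis along x at y 215, z -3 mm). From this axis the tip runs 75 mm on, bent up 22 degrees, 22 wide, 7 thick, end 4.5.
- shim_grip (a point): Centre of the upright grip of the loose orange shim: 14 mm wide (x), 46 long (y), 36 high, centre 25 mm above the bench. +y toward the blade. Shim 8 mm thick, 0.15 kg, 167 mm long: blade 60 mm wide, reaching 47 mm ahead of the stop rib's front face, which is 94 mm ahead of the grip's centre; behind it a stem 26 mm wide.
- shim_stop (a point): Foot of the front face of the shim's stop rib (56 mm wide, rising 13 mm above the blade), 8 mm above the bench: this face goes against the thin runner's outer face.
- masking_tape: Roll of masking tape, 98 x 96 x 25 mm, lying flat: bystander.
- brown_tape: Roll of brown tape, 113 x 113 x 48 mm, lying flat: bystander.

How it is judged:
By the outcome, as a careful person would: the job done as asked, in the order asked, and still so for the second after the job is handed in, with the robot touching nothing.
It also fails if it takes over 72 s, if anything falls off the work surface, if the arm or the gripper's body presses on something with over 40 N, if the wrist force passes 120 N, or if a joint passes its speed limit or range.

## Working session

There is one attempt and no reset: what is moved stays moved. The work goes in short steps, Python scripts to look and compute and a tool call to move; the robot and the scene stay as the last step left them, time stands still between calls to the robot, and variables do not carry over. Pictures are saved under pics/ and viewed, and the job is handed in when it is done.

Besides the shell and the picture viewer there is one more tool, called after "Call:" as name(argument=value, ...), one argument or row to a line, values as JSON. jog_arm: Moves the arm, as the interface text tells. Its arguments: {"type":"object","properties":{"commands":{"type":"string"},"gripper":{"type":"number"},"grip_force":{"type":"number"}},"required":["commands"]}

```bash
ls; mkdir -p pics; python3 - <<'E'
from plant import get_state, vision, ctrl, cut_out
import cv2,numpy as np
s=get_state();print(s)
for c in("scene","top"):
    d=vision.read_camera(c);cv2.imwrite(f"pics/{c}0.png",cv2.resize(d["frame"][:,:,::-1],(768,576),interpolation=cv2.INTER_CUBIC))
    np.savez(f"{c}0.npz",**d)
    print(c,d["fx"],d["fy"],d["cx"],d["cy"],d["R"].round(4).tolist(),d["t"])
E
```

```text
pics
{'time': 0.0, 'qpos': array([-1.49702986e+00,  2.87188505e-01,  1.57820400e+00,  2.17981283e-06,
        1.27857318e+00, -1.50029280e-01]), 'dq': array([-2.92943315e-05, -1.28393264e-04,  2.19742155e-04,  7.57125297e-04,
       -1.75102132e-03, -5.52252845e-04]), 'joint_efforts': array([-2.53379831e-04, -4.05982876e+01, -2.92626232e+01, -1.25147258e-04,
        5.93967721e-03, -5.21090286e-06]), 'eef_pos': array([ 0.14976155, -0.65744877,  0.20961738]), 'tcp_rot': array([ 9.93745298e-01,  1.11664115e-01,  4.62751787e-05, -1.18561509e-03]), 'contact_force': array([-0.21145993, -0.13168325, -0.31404138]), 'wrist_torque': array([ 0.01497963, -0.05370707,  0.00903126]), 'opening': 0.999530167953657}
scene 359.17139607846536 359.17139607846536 256.5971824854631 196.0448148261723 [[-0.6732, -0.7394, 0.0058], [-0.6051, 0.5464, -0.579], [0.425, -0.3933, -0.8153]] [0.3598415  0.2739321  0.74805947]
top 397.9394430532237 397.9394430532237 259.10250211132706 190.55155474070898 [[-0.0155, -0.9998, -0.0077], [-0.9958, 0.0162, -0.0904], [0.0905, 0.0062, -0.9959]] [0.05149699 0.46282856 1.06827679]
```

View pics/scene0.png

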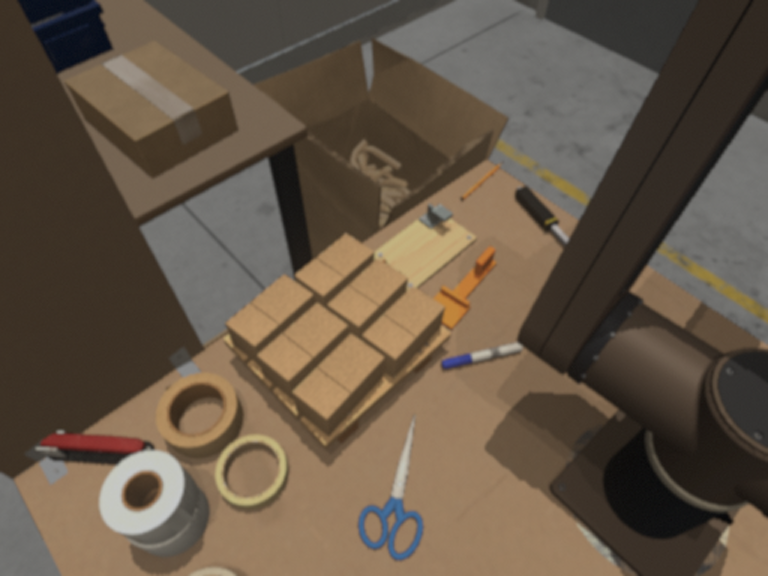

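View pics/top0.png

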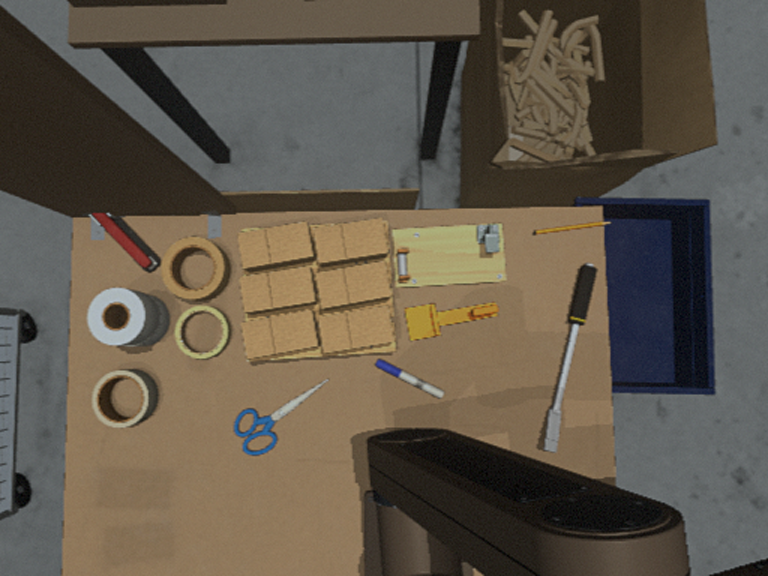

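```bash
cat > h.py <<'E'
import numpy as np,cv2
def xyz(d):
    z=d["z_map"];v,u=np.mgrid[0:384,0:512]
    P=np.stack([(u-d["cx"])/d["fx"]*z,(v-d["cy"])/d["fy"]*z,z],-1)
    W=(P-d["t"])@d["R"]
    W[z==0]=np.nan
    return W
E
python3 - <<'E'
from plant import get_state, vision, ctrl, cut_out
import cv2,numpy as np
from h import *
out={}
for c in("top","scene"):
    d=vision.read_camera(c);W=xyz(d);out[c+"W"]=W;out[c+"F"]=d["frame"]
    for q in("jig","keeper","skid","bar_handle","shim_grip","masking_tape","brown_tape"):
        r=cut_out(c,q)
        for k in r[:2]:
            m=k["pixels"];w=W[m];print(c,q,round(k["conf"],2),np.round(k["box"],1),m.sum(),np.nanpercentile(w,[2,50,98],axis=0).round(3).tolist())
        if r: out[c+q]=r[0]["pixels"]
np.savez("m0.npz",**out)
f=out["topF"]
cv2.imwrite("pics/t_jig.png",cv2.resize(f[135:245,250:420,::-1],(0,0),fx=4.6,fy=4.6,interpolation=cv2.INTER_CUBIC))
cv2.imwrite("pics/t_bar.png",cv2.resize(f[160:320,330:420,::-1],(0,0),fx=3.7,fy=3.7,interpolation=cv2.INTER_CUBIC))
f=out["sceneF"]
cv2.imwrite("pics/s_jig.png",cv2.resize(f[100:230,230:400,::-1],(0,0),fx=4.6,fy=4.6,interpolation=cv2.INTER_CUBIC))
E
```

```text
top jig 0.63 [300.2 170.2  78.9  39.5] 2879 [[0.468, -0.166, 0.005], [0.521, -0.068, 0.01], [0.574, 0.03, 0.047]]
top jig 0.19 [211.5 195.3 106.4  96.3] 8976 [[0.343, 0.044, 0.042], [0.451, 0.17, 0.107], [0.563, 0.287, 0.116]]
top keeper 0.78 [300.2 171.7  79.3  40.3] 2885 [[0.468, -0.166, 0.005], [0.521, -0.069, 0.01], [0.574, 0.029, 0.047]]
top skid 0.96 [208.4 193.9 103.   98.6] 8789 [[0.344, 0.045, 0.045], [0.451, 0.17, 0.107], [0.562, 0.285, 0.116]]
top skid 0.44 [300.5 213.9  62.4  27.4] 855 [[0.371, -0.146, 0.0], [0.407, -0.039, 0.009], [0.428, 0.012, 0.045]]
top bar_handle 0.6 [379.6 238.9  35.1 126.2] 1002 [[0.174, -0.327, 0.009], [0.373, -0.287, 0.022], [0.492, -0.231, 0.036]]
top shim_grip 0.74 [213.3 192.8 106.1  94.6] 8799 [[0.344, 0.045, 0.045], [0.451, 0.17, 0.107], [0.561, 0.286, 0.116]]
top shim_grip 0.59 [303.6 213.2  61.9  24.5] 821 [[0.371, -0.146, 0.004], [0.407, -0.039, 0.009], [0.427, 0.01, 0.045]]
top masking_tape 0.87 [136.6 221.7  40.1  31.8] 540 [[0.34, 0.337, 0.001], [0.385, 0.385, 0.024], [0.43, 0.429, 0.028]]
top brown_tape 0.93 [132.5 178.8  43.4  42.2]
[... 815 characters left out ...]
36.   34.8] 438 [[0.352, -0.324, 0.005], [0.427, -0.297, 0.021], [0.487, -0.278, 0.025]]
scene bar_handle 0.28 [222.8 228.  149.7 142.4] 12147 [[0.336, 0.049, 0.022], [0.428, 0.194, 0.105], [0.556, 0.3, 0.114]]
scene shim_grip 0.85 [309.1 192.9  42.1  53. ] 795 [[0.365, -0.143, -0.0], [0.402, -0.051, 0.008], [0.423, 0.01, 0.043]]
scene masking_tape 0.63 [166.3 316.   43.5  51.3] 1008 [[0.336, 0.342, -0.0], [0.384, 0.389, 0.023], [0.428, 0.432, 0.026]]
scene masking_tape 0.48 [223.4 227.6 149.6 141.5] 12136 [[0.336, 0.05, 0.018], [0.428, 0.194, 0.105], [0.555, 0.3, 0.114]]
scene brown_tape 0.9 [134.3 276.5  57.   58.3] 2135 [[0.442, 0.345, -0.001], [0.49, 0.399, 0.045], [0.549, 0.449, 0.049]]
```

View pics/t_jig.png

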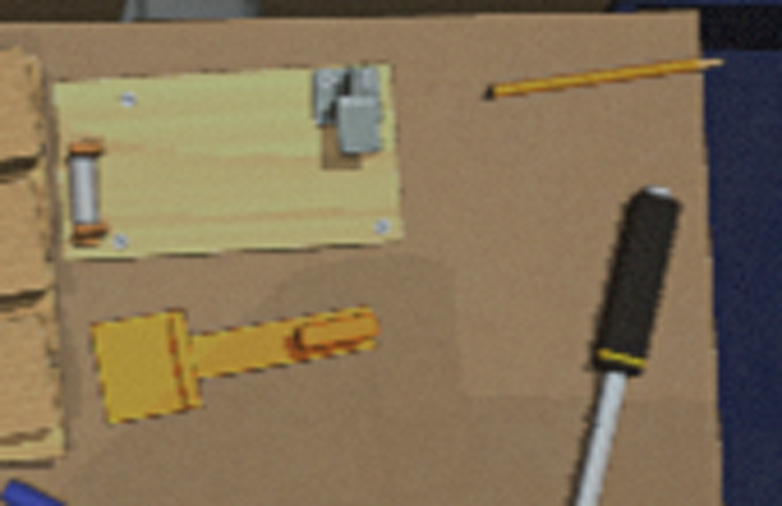

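View pics/t_bar.png

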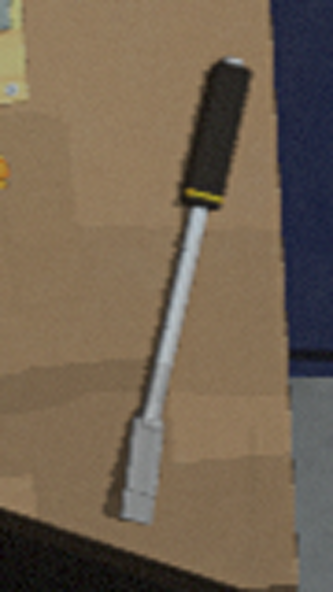

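View pics/s_jig.png

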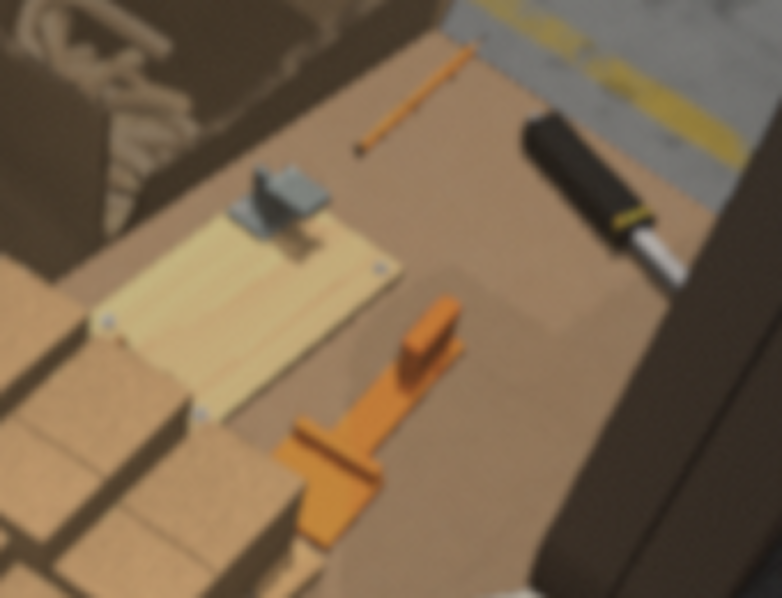

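```bash
cat >> h.py <<'E'
def ray(d,u,v,z):
    """world point on plane z for pixel"""
    R=d["R"];t=d["t"];C=-R.T@t
    r=R.T@np.array([(u-d["cx"])/d["fx"],(v-d["cy"])/d["fy"],1.])
    return C+r*(z-C[2])/r[2]
def proj(d,X):
    c=d["R"]@np.asarray(X,float)+d["t"];return np.array([d["fx"]*c[0]/c[2]+d["cx"],d["fy"]*c[1]/c[2]+d["cy"]])
def rect(W,m,zlo,zhi):
    w=W[m];w=w[(w[:,2]>zlo)&(w[:,2]<zhi)]
    r=cv2.minAreaRect(w[:,:2].astype(np.float32)*1000);return np.round(np.array(r[0]),1),np.round(r[1],1),round(r[2],2),len(w)
E
python3 - <<'E'
import numpy as np
from h import *
top=np.load("top0.npz");sc=np.load("scene0.npz");m=np.load("m0.npz")
print("cam",-top["R"].T@top["t"],-sc["R"].T@sc["t"])
T=lambda u,v,z,o=(250,135):(ray(top,o[0]+(u+.5)/4.6-.5,o[1]+(v+.5)/4.6-.5,z)*1000).round(1)
print("jig corners",[T(*p,.009) for p in((53,83),(393,65),(404,238),(68,260))])
S=lambda u,v,z:(ray(sc,230+(u+.5)/4.6-.5,100+(v+.5)/4.6-.5,z)*1000).round(1)
print("jig scene corners", [S(*p,.009) for p in((93,322),(402,266),(215,420))])
for c in("top","scene"):
    W=m[c+"W"]
    print(c,"jig",rect(W,m[c+"jig"],.004,.015))
    if c=="top":
        # deeper
        F=m["topF"];sh=np.zeros((384,512),bool);sh[200:230,265:340]=True
    hsv=cv2.cvtColor(m[c+"F"],cv2.COLOR_RGB2HSV)
    shm=(hsv[...,1]>170)&(hsv[...,0]<28)&(hsv[...,2]>90)
    x=W[...,0];y=W[...,1];shm&=(x>.35)&(x<.45)&(y>-.17)&(y<.04)
    print("shim all",rect(W,shm,-.01,.06),"grip",rect(W,shm,.036,.06))
    w=W[shm];lo=w[(w[:,2]<.013)];print("low y range",np.percentile(lo,[1,99],axis=0).round(4).tolist()); 
    g=w[w[:,2]>.036];print("grip mean",g.mean(0),len(g)); bl=lo[lo[:,1]>-.035];print("blade mean",bl.mean(0), "stem mean",lo[lo[:,1]<-.05].mean(0))
    bm=(hsv[...,2]<70)&(x>.38)&(x<.51)&(y>-.36)&(y<-.25)&(W[...,2]>.012)&(W[...,2]<.05)
    print("handle",rect(W,bm,.015,.04))
    sk=m[c+"skid"];w=W[sk];t=w[w[:,2]>.09]
    A=np.c_[t[:,:2],np.ones(len(t))];print("carton plane",np.linalg.lstsq(A,t[:,2],rcond=None)[0]);print("cart rect",rect(W,sk,.09,.13),"deck",rect(W,sk,.03,.06))
E
```

```text
cam [0.36501275 0.03733741 1.10609634] [0.09006778 0.41061905 0.7664186 ]
jig corners [array([570.9,  36.9,   9. ]), array([ 578.4, -169.5,    9. ]), array([ 472.9, -172.7,    9. ]), array([462.8,  29.6,   9. ])]
jig scene corners [array([562.7,  -0.6,   9. ]), array([ 469.6, -169.9,    9. ]), array([462.5,  -4.2,   9. ])]
top jig (array([521.5, -68.3]), array([110.3, 205. ]), 2.04, 2548)
shim all (array([405.6, -69.6]), array([ 58.7, 163.4]), 8.03, 641) grip (array([ 415.9, -125.9]), array([13.6, 43.2]), 8.54, 89)
low y range [[0.369, -0.1457, 0.0031], [0.4273, 0.0122, 0.0124]]
grip mean [ 0.41587546 -0.12601236  0.0427647 ] 89
blade mean [ 0.39678227 -0.01140178  0.00843851] stem mean [ 0.40883914 -0.09074871  0.00824207]
handle (array([ 441.8, -307.4]), array([ 25.2, 106.9]), 74.42, 363)
carton plane [-0.00315378  0.04956741  0.101792  ]
cart rect (array([456.7, 166.6]), array([222.7, 249.5]), 3.03, 7129) deck (array([456.6, 169.5]), array([235.5, 261.7]), 2.59, 1289)
scene jig (array([518.4, -80.6]), array([112.3, 174.6]), 2.28, 1736)
shim all (array([402.3, -67.2]), array([ 54.4, 163.1]), 9.32, 601) grip (array([ 411.1, -122.8]), array([12.5, 41.7]), 10.31, 66)
low y range [[0.3658, -0.1432, 0.004], [0.4216, 0.0085, 0.0125]]
grip mean [ 0.41031328 -0.12087352  0.04141118] 66
blade mean [ 0.38792503 -0.0168769   0.00751841] stem mean [ 0.40460531 -0.08718515  0.00732568]
handle (array([ 437.5, -303.7]), array([ 26.6, 102.5]), 75.45, 244)
carton plane [0.00173995 0.03934855 0.09879496]
cart rect (array([453.9, 170. ]), array([223.2, 254.4]), 3.33, 9084) deck (array([455. , 155.6]), array([237.7, 295.7]), 2.62, 1434)
```

```bash
python3 - <<'E'
import numpy as np
from h import *
m=np.load("m0.npz")
for c in("top","scene"):
    W=m[c+"W"];w=W[m[c+"bar_handle"]];w=w[(w[:,2]>.008)&(w[:,2]<.04)]
    a=w[w[:,0]>.395];b=w[(w[:,0]<.37)&(w[:,0]>.2)]
    vx,vy,x0,y0=cv2.fitLine(w[:,:2].astype(np.float32),cv2.DIST_HUBER,0,.01,.01).ravel()
    print(c,np.degrees(np.arctan2(vy,vx)),x0,y0,w.min(0),w.max(0))
    print(a.mean(0),b.mean(0) if len(b) else 0)
    print(rect(W,m[c+"bar_handle"],.005,.05))
E
```

```text
top -15.0911045 0.34591293 -0.28149423 [ 0.16822637 -0.33405603  0.0082416 ] [ 0.501182   -0.22500236  0.03945722]
[ 0.44596998 -0.3081335   0.0226153 ] [ 0.27452646 -0.26224586  0.01835901]
(array([ 334., -280.]), array([ 29. , 345.1]), 74.78, 993)
scene -13.398073 0.40757188 -0.29198128 [ 0.3465074  -0.32731198  0.00812148] [ 0.49044229 -0.27351857  0.02700516]
[ 0.44168123 -0.30201234  0.02070763] [ 0.35799496 -0.28148528  0.01560117]
(array([ 417.3, -298.7]), array([ 28.9, 149.5]), 72.92, 426)
```

Call:
jog_arm(
  commands="0.145 0.176 -0.05 0 0 1.3;0.145 0.176 -0.05 0 0 1.3;0.145 0.176 -0.05 0 0 1.3;0.145 0.176 -0.05 0 0 1.3;0.145 0.176 -0.05 0 0 1.3;0.145 0.176 -0.05 0 0 1.3;0.145 0.176 -0.05 0 0 1.3;0.29 0.352 -0.12 0 0 2.653;0.29 0.352 -0.12 0 0 2.653;0.29 0.352 -0.12 0 0 2.653;0.29 0.352 -0.12 0 0 2.653;0.29 0.352 -0.12 0 0 2.653;0.29 0.352 -0.12 0 0 2.653;0.29 0.352 -0.12 0 0 2.653;0.29 0.352 -0.12 0 0 2.653;0.29 0.352 -0.12 0 0 2.653",
  gripper=60,
)

```text
time: 2.9
eef_pos: [0.44, -0.3062, 0.0912]
tcp_rot: [0.132, 0.991, -0.0, 0.0]
contact_force: [-0.3, -0.1, -0.7]
opening: 0.6
```

```bash
python3 - <<'E'
from plant import *
import cv2,numpy as np
from h import *
s=get_state();print(s["time"],s["eef_pos"],s["tcp_rot"],s["qpos"],s["opening"])
for c in("scene","top"):
    d=vision.read_camera(c);np.savez(f"{c}1.npz",**d)
    p=proj(d,s["eef_pos"]);print(c,p)
    u,v=int(p[0]),int(p[1]);u0,v0=max(0,u-60),max(0,v-50)
    im=cv2.resize(d["frame"][v0:v0+100,u0:u0+120,::-1],(0,0),fx=5,fy=5,interpolation=cv2.INTER_CUBIC)
    cv2.circle(im,(int((p[0]-u0+.5)*5),int((p[1]-v0+.5)*5)),4,(255,0,255),1)
    cv2.imwrite(f"pics/{c}1.png",im)
E
```

```text
2.9 [ 0.43996843 -0.30620077  0.09120248] [ 1.32233009e-01  9.91218642e-01 -1.09527012e-04  1.54277640e-04] [-7.97383568e-01  1.15132750e-01  2.01146615e+00  2.11116505e-05
  1.01461578e+00 -2.10294816e+00] 0.5999572085398044
scene [362.97990855 118.28354736]
top [396.32185318 195.0690409 ]
```

View pics/scene1.png

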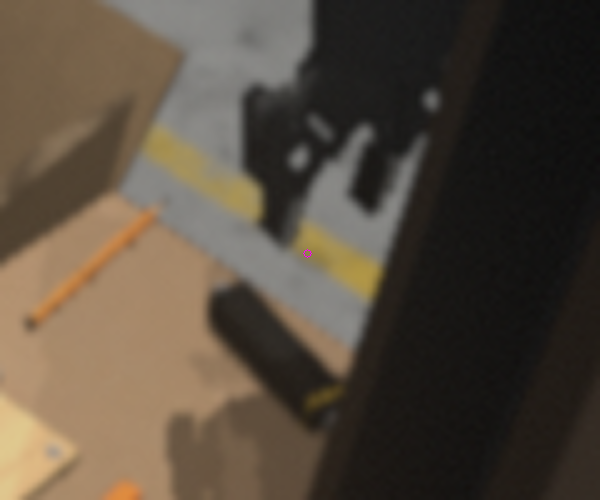

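View pics/top1.png

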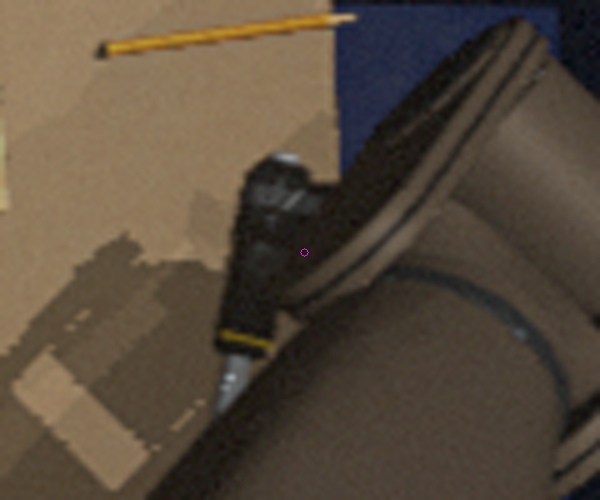

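Call:
jog_arm(
  commands="0 0 -0.05 0 0 0;0 0 -0.087 0 0 0;0 0 -0.087 0 0 0;0 0 -0.087 0 0 0",
)

```text
time: 3.5
eef_pos: [0.4407, -0.307, 0.0054]
tcp_rot: [0.132, 0.991, -0.001, 0.001]
contact_force: [-0.2, -0.5, 0.2]
opening: 0.598
```

Call:
jog_arm(
  commands="0 0 0 0 0 0;0 0 0 0 0 0;0 0 0 0 0 0;0 0 0 0 0 0;0 0 0 0 0 0",
  gripper=0,
  grip_force=90,
)

```text
time: 4.12
eef_pos: [0.4398, -0.3061, 0.0041]
tcp_rot: [0.132, 0.991, -0.0, 0.0]
contact_force: [-0.0, 0.1, -0.3]
opening: -0.0
```

```bash
cat > look.py <<'E'
import sys
from plant import *
import cv2,numpy as np
from h import *
tag=sys.argv[1]
s=get_state();print(s["time"],s["eef_pos"].round(4),s["tcp_rot"].round(4),s["qpos"].round(3),s["opening"].round(3),s["contact_force"].round(1))
for a in sys.argv[2:]:
    c,u,v=a.split(",")[:3];u,v=int(u),int(v);n=int(a.split(",")[3]) if a.count(",")>2 else 60
    d=vision.read_camera(c);np.savez(f"{c}_{tag}.npz",**d)
    f=600/(2*n);v0=max(0,v-n);u0=max(0,u-n)
    im=cv2.resize(d["frame"][v0:v0+2*n,u0:u0+2*n,::-1],(0,0),fx=f,fy=f,interpolation=cv2.INTER_CUBIC)
    cv2.imwrite(f"pics/{c}_{tag}.png",im);print(c,"origin",u0,v0,"scale",f)
E
python3 look.py g scene,363,140,50 top,385,215,50
```

```text
Traceback (most recent call last):
  File "look.py", line 6, in <module>
    s=get_state();print(s["time"],s["eef_pos"].round(4),s["tcp_rot"].round(4),s["qpos"].round(3),s["opening"].round(3),s["contact_force"].round(1))
                                                                                                 ^^^^^^^^^^^^^^^^^^
AttributeError: 'float' object has no attribute 'round'
```

```bash
sed -i 's/s\["opening"\].round(3)/round(s["opening"],3)/' look.py; python3 look.py g scene,363,140,50 top,385,215,50
```

```text
4.125 [ 0.4398 -0.3061  0.0041] [ 0.132   0.9912 -0.      0.    ] [-0.797  0.255  2.042 -0.     0.845 -2.103] -0.0 [-0.   0.1 -0.3]
scene origin 313 90 scale 6.0
top origin 335 165 scale 6.0
```

View pics/scene_g.png

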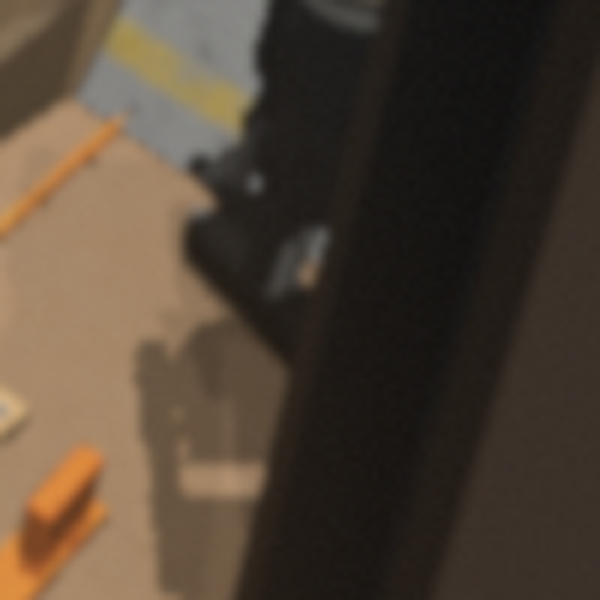

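View pics/top_g.png

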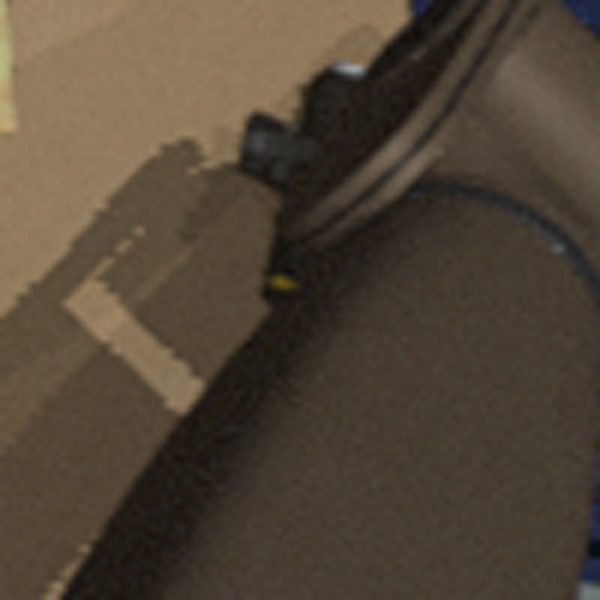

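```bash
python3 - <<'E'
import numpy as np
from h import *
for c,a,b in(("top","top0.npz","top_g.npz"),("scene","scene0.npz","scene_g.npz")):
    A=xyz(np.load(a));d=np.load(b);B=xyz(d)
    hsv=cv2.cvtColor(d["frame"],cv2.COLOR_RGB2HSV)
    s=(abs(B[...,0]-.44)<.1)&(abs(B[...,1]+.31)<.08)&(B[...,2]>.005)&(B[...,2]<.12)
    w=B[s];print(c,len(w))
    g=np.full((14,14),np.nan)
    for i in range(14):
        for j in range(14):
            q=w[(abs(w[:,0]-(.54-.0142*i-.007))<.0071)&(abs(w[:,1]-(-.24-.0115*j-.006))<.006)]
            if len(q): g[i,j]=np.median(q[:,2])*1000
    print(g.round(0))
    print(proj(d,[.44,-.306,.004]),proj(d,[.44,-.306,.06]))
E
```

```text
top 230
[[  6.   5.  nan  nan  nan  nan   5.   5.  nan   6.  nan  nan  nan  nan]
 [ nan   6.  nan  nan  nan  nan   7.  nan   5.   6.  nan  nan  nan  nan]
 [ nan   6.   6.  nan  nan   7.  20.  18.  nan  nan  nan  nan  nan  nan]
 [ nan  nan  nan  nan   6.  21.  24.  24.  nan  nan  nan  nan  nan  nan]
 [ nan   6.  nan  nan  nan  19.  24.  nan  nan  nan  nan  nan  nan  nan]
 [116. 118. 109.  93.  nan  nan  nan  nan  nan  nan  nan  nan  nan  nan]
 [117. 113. 111.  80.  nan  nan  nan  nan  nan  nan  nan  nan  nan  nan]
 [ nan  nan  94.  69.   6.  nan  nan  nan  nan  nan  nan  nan  nan  nan]
 [ nan  nan  nan  nan  20.  22.  nan  nan  nan  nan  nan  nan  nan  nan]
 [ nan   6.  nan  16.  23.  24.  nan  nan  nan  nan  nan  nan  nan  nan]
 [  6.  nan  nan  17.  15.  nan  nan  nan  nan  nan  nan  nan  nan  nan]
 [  5.  nan  nan  nan  nan  nan  nan  nan  nan  nan  nan  nan  nan  nan]
 [ nan  nan  nan  nan  nan  nan  nan  nan  nan  nan  nan  nan  nan  nan]
 [ nan  nan  nan  nan  nan  nan  nan  nan  nan  nan  nan  nan  nan  nan]]
[385.67884853 197.54818493] [392.26116345 195.99650071]
scene 559
[[ 
[... 375 characters left out ...]
nan  nan  87.  20.  24.  nan  nan  nan  nan  nan  nan  nan]
 [115. 115. 113.  92.  39.  21.  nan  nan  nan  nan  nan  nan  nan  nan]
 [108. 101.  85. 100.  46.  58.  40.  nan  nan  nan  nan  nan  nan  nan]
 [ nan  nan  nan 102.  25.  59.  59.  nan  nan  nan  nan  nan  nan  nan]
 [ nan  nan  nan  14.  22.  nan  nan  nan  nan  nan  nan  nan  nan  nan]
 [ nan  nan  nan  nan  nan  nan  nan  nan  nan  nan  nan  nan  nan  nan]
 [ nan  nan  nan  nan  nan  nan  nan  nan  nan  nan  nan  nan  nan  nan]
 [ nan  nan  nan  nan  nan  nan  nan  nan  nan  nan  nan  nan  nan  nan]
 [ nan  nan  nan  nan  nan  nan  nan  nan  nan  nan  nan  nan  nan  nan]]
[355.56863619 140.80094381] [360.17330129 126.72362576]
```

Call:
jog_arm(
  commands="0 0 0.01 0 0 0;0 0 0.03 0 0 0;0 0 0.03 0 0 0;0 0 0.03 0 0 0",
)

```text
time: 4.72
eef_pos: [0.4397, -0.3061, 0.0339]
tcp_rot: [0.132, 0.991, -0.0, -0.0]
contact_force: [-0.0, 0.4, -0.6]
opening: 0.006
```

```bash
python3 look.py g2 scene,363,140,50 top,365,255,80
```

```text
4.725 [ 0.4397 -0.3061  0.0339] [ 0.132   0.9913 -0.     -0.    ] [-0.798  0.203  2.035 -0.     0.903 -2.104] 0.006 [-0.   0.4 -0.6]
scene origin 313 90 scale 6.0
top origin 285 175 scale 3.75
```

View pics/scene_g2.png

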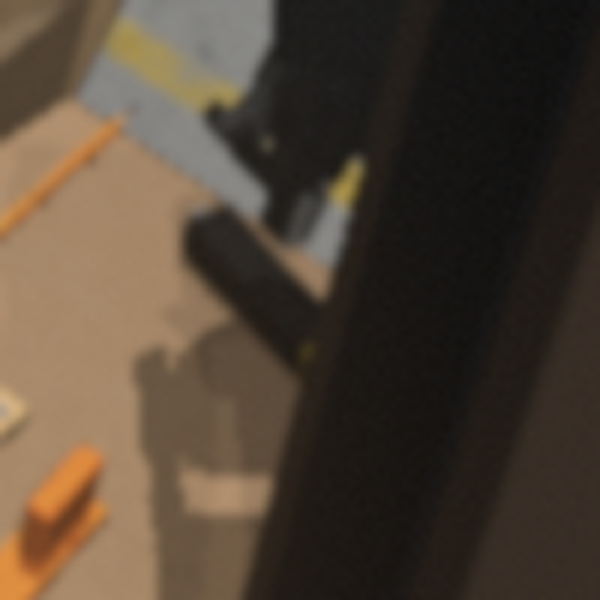

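View pics/top_g2.png

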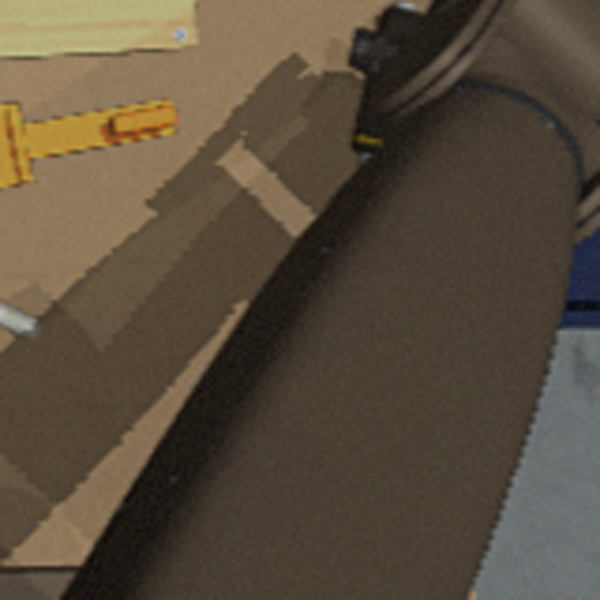

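```bash
python3 - <<'E'
import numpy as np
from h import *
d=np.load("scene_g2.npz");B=xyz(d)
np.set_printoptions(linewidth=200)
# rows zoom 190..260 cols 240..330
for zv in range(100,300,12):
    r=[]
    for zu in range(200,330,12):
        v=90+zv//6;u=313+zu//6
        r.append("%4d,%4d,%4d"%tuple(np.nan_to_num(B[v,u]*1000)))
    print(zv," | ".join(r))
print(proj(d,[.4397,-.3061,.0339]))
E
```

```text
100 1098,-1350,-882 | 1089,-1360,-881 | 1084,-1379,-889 | 1068,-1376,-877 |  452,-260, 152 |  447,-262, 154 |  442,-263, 157 |  438,-264, 159 |  435,-270, 156 |  432,-275, 156 |  430,-281, 153
112 1085,-1333,-881 |  461,-249, 146 |  457,-253, 146 |  451,-252, 150 |  447,-255, 151 |  443,-257, 152 |  448,-276, 139 |  437,-267, 151 |  434,-270, 151 |  433,-280, 146 |  428,-281, 148
124 1073,-1320,-884 |  456,-244, 145 |  452,-247, 146 |  449,-250, 146 |  446,-255, 145 |  443,-260, 144 |  455,-294, 117 |  439,-274, 139 |  435,-277, 140 |  431,-279, 141 |  427,-281, 143
136 1057,-1298,-877 |  456,-246, 138 |  449,-244, 143 |  445,-246, 145 |  440,-248, 147 |  439,-256, 143 |  451,-290, 114 |  444,-288, 121 |  435,-279, 132 |  432,-284, 131 |  424,-280, 138
148 1044,-1282,-877 | 1031,-1286,-871 |  447,-243, 139 |  442,-244, 141 |  439,-248, 141 |  438,-257, 136 |  450,-290, 108 |  447,-296, 107 |    0,   0,   0 |  431,-286, 123 |  425,-284, 129
160 1029,-1264,-873 | 1023,-1278,-878 | 1019,-1297,-887 |  440,-244, 135 |  439,-251, 132 |  438,-260, 128 |  435,-265, 126 |  442,-291, 106 |  44
[... 1472 characters left out ...]
1 |  451,-314,  25 |  449,-322,  21 |  455,-348,   0 |  451,-352,   0 |  853,-1228,-868 |  850,-1250,-881
268  474,-302,   8 |  468,-302,  13 |  462,-303,  17 |  455,-302,  22 |  450,-304,  24 |  448,-312,  21 |  443,-314,  23 |  441,-322,  20 |  446,-346,   0 |  443,-353,  -2 |  439,-356,  -1
280  473,-305,   0 |  464,-299,   9 |  457,-298,  15 |  451,-297,  21 |  446,-299,  23 |  441,-302,  24 |  439,-309,  21 |  434,-312,  23 |  431,-318,  22 |  437,-344,   0 |  433,-348,   0
292  468,-299,  -1 |  464,-302,   0 |  456,-298,   8 |  448,-295,  16 |  443,-297,  19 |  436,-296,  24 |  432,-300,  24 |  430,-307,  21 |  424,-308,  25 |  432,-337,   0 |  428,-341,   0
[358.08142203 133.47925364]
```

Call:
jog_arm(
  commands="0 0 0 0 0 0;0 0 0 0 0 0;0 0 -0.015 0 0 0;0 0 -0.03 0 0 0;0 0 -0.034 0 0 0;0 0 -0.034 0 0 0",
  gripper=60,
)

```text
time: 5.58
eef_pos: [0.4394, -0.3057, -0.0009]
tcp_rot: [0.132, 0.991, 0.0, -0.001]
contact_force: [-0.2, -0.0, -0.1]
opening: 0.602
```

Call:
jog_arm(
  commands="0 0 -0.005 0 0 0;0 0 -0.005 0 0 0",
)

```text
time: 5.82
eef_pos: [0.4398, -0.3061, -0.0051]
tcp_rot: [0.132, 0.991, 0.0, -0.0]
contact_force: [-0.3, -0.6, 1.1]
opening: 0.601
```

Call:
jog_arm(
  commands="0 0 0 0 0 0;0 0 0 0 0 0;0 0 0 0 0 0;0 0 0 0 0 0",
  gripper=0,
)

```text
time: 6.32
eef_pos: [0.4402, -0.3069, -0.004]
tcp_rot: [0.132, 0.991, -0.001, 0.0]
contact_force: [-1.1, -0.9, 4.8]
opening: 0.293
```

```bash
python3 look.py g3 scene,363,140,50 top,365,255,80
```

```text
6.325 [ 0.4402 -0.3069 -0.004 ] [ 1.317e-01  9.913e-01 -7.000e-04  4.000e-04] [-7.980e-01  2.700e-01  2.042e+00 -1.000e-03  8.290e-01 -2.104e+00] 0.293 [-1.1 -0.9  4.8]
scene origin 313 90 scale 6.0
top origin 285 175 scale 3.75
```

View pics/scene_g3.png

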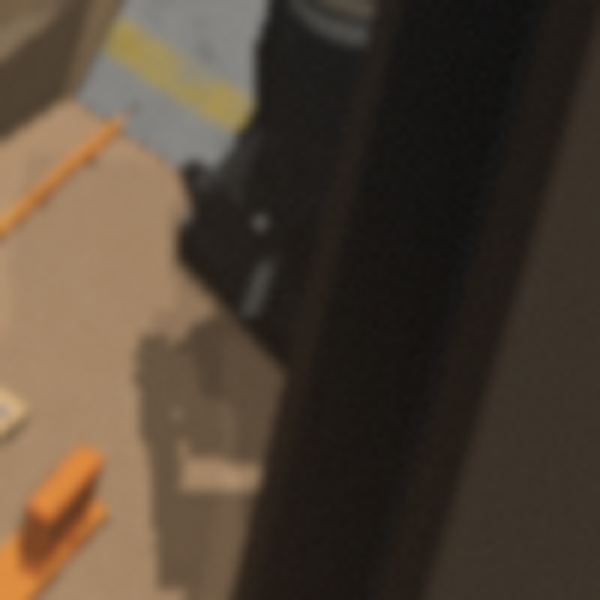

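Call:
jog_arm(
  commands="0 0 0 0 0 0;0 0 0 0 0 0;0 0 -0.004 0 0 0;0 0 -0.007 0 0 0;0 0 -0.007 0 0 0",
  gripper=50,
)

```text
time: 7.05
eef_pos: [0.4395, -0.3058, -0.0126]
tcp_rot: [0.132, 0.991, 0.0, -0.0]
contact_force: [-0.8, 0.3, 0.6]
opening: 0.498
```

Call:
jog_arm(
  commands="0 0 0 0 0 0;0 0 0 0 0 0;0 0 0 0 0 0",
  gripper=0,
)

```text
time: 7.42
eef_pos: [0.4399, -0.3064, -0.0116]
tcp_rot: [0.132, 0.991, -0.0, 0.0]
contact_force: [0.3, -0.2, 2.5]
opening: 0.302
```

Call:
jog_arm(
  commands="0 0 0.01 0 0 0;0 0 0.03 0 0 0;0 0 0.06 0 0 0;0 0 0.06 0 0 0",
)

```text
time: 7.92
eef_pos: [0.4413, -0.3074, 0.0502]
tcp_rot: [0.132, 0.991, -0.002, 0.002]
contact_force: [0.5, 0.1, -4.4]
opening: 0.3
```

```bash
python3 look.py g4 scene,363,130,60 top,365,255,80;python3 - <<'E'
from plant import *
s=get_state();print(s["wrist_torque"],s["contact_force"])
E
```

```text
7.925 [ 0.4413 -0.3074  0.0502] [ 0.1321  0.9912 -0.0017  0.0024] [-0.797  0.178  2.029  0.     0.929 -2.103] 0.3 [ 0.5  0.1 -4.4]
scene origin 303 70 scale 5.0
top origin 285 175 scale 3.75
[-0.04667629 -0.20700341 -0.02005448] [ 0.25933903  0.00490417 -4.14775432]
```

View pics/scene_g4.png

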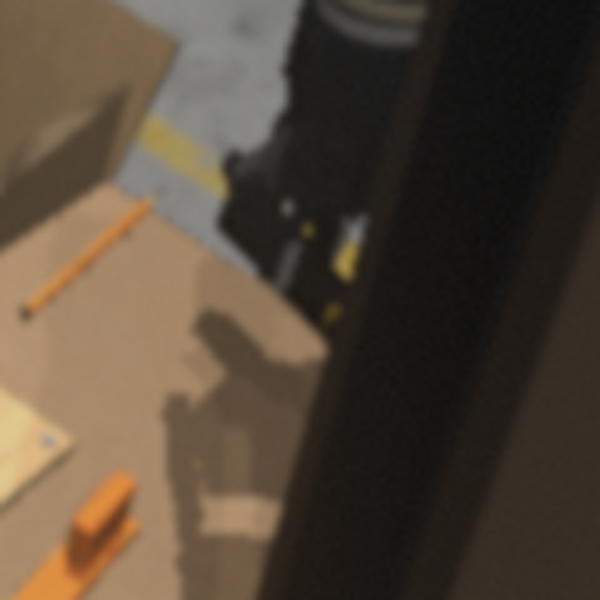

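View pics/top_g4.png

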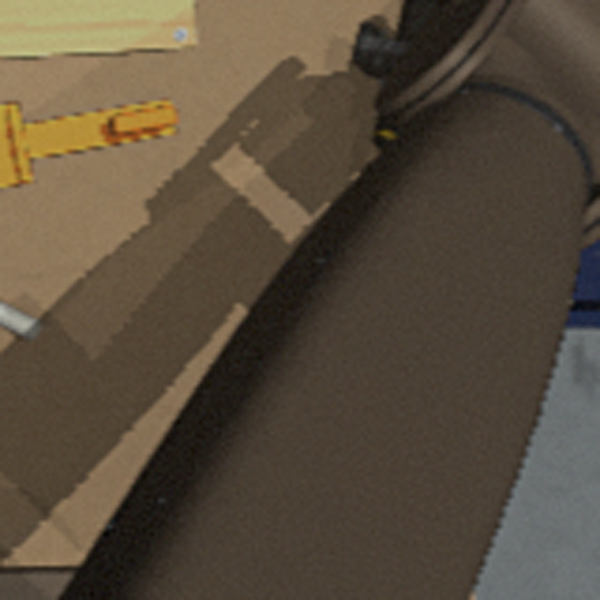

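```bash
python3 - <<'E'
import numpy as np
from h import *
top=np.load("top0.npz");sc=np.load("scene0.npz")
T=lambda u,v,z,o=(250,135):(ray(top,o[0]+(u+.5)/4.6-.5,o[1]+(v+.5)/4.6-.5,z)*1000).round(1)
S=lambda u,v,z:(ray(sc,230+(u+.5)/4.6-.5,100+(v+.5)/4.6-.5,z)*1000).round(1)
print("fulcrum",T(86,190,.024),"cheek tops",T(86,148,.040),T(90,232,.04))
print("roof top corners",[T(*p,.047) for p in((338,97),(379,97),(383,150),(342,153))])
print("screws",[T(*p,.009) for p in((128,100),(382,227),(120,242))],[S(*p,.009) for p in((380,268),(107,321),(199,413))])
def J(o,yaw,p):
    c,s=np.cos(yaw),np.sin(yaw);return np.array([o[0]+c*p[0]-s*p[1],o[1]+s*p[0]+c*p[1]])
for yaw in(.036,.04):
  for p in((-40,-190),(70,-190),(70,15),(-40,15),(0,0),(26.5,-162),(14.5,-150),(38.5,-174)): print(p,J((503,18.5),yaw,p).round(1))
E
```

```text
fulcrum [503.2  18.3  24. ] cheek tops [526.   18.1  40. ] [476.3  16.7  40. ]
roof top corners [array([ 552.6, -129.6,   47. ]), array([ 552.2, -153.6,   47. ]), array([ 520.9, -154.9,   47. ]), array([ 519.5, -131. ,   47. ])]
screws [array([559.6,  -8.4,   9. ]), array([ 479.7, -159.7,    9. ]), array([473.2,  -1.9,   9. ])] [array([ 477.5, -158.7,    9. ]), array([557.7,  -7.3,   9. ]), array([472.2,  -0.8,   9. ])]
(-40, -190) [ 469.9 -172.8]
(70, -190) [ 579.8 -168.9]
(70, 15) [572.4  36. ]
(-40, 15) [462.5  32.1]
(0, 0) [503.   18.5]
(26.5, -162) [ 535.3 -142.4]
(14.5, -150) [ 522.9 -130.9]
(38.5, -174) [ 547.7 -154. ]
(-40, -190) [ 470.6 -172.9]
(70, -190) [ 580.5 -168.5]
(70, 15) [572.3  36.3]
(-40, 15) [462.4  31.9]
(0, 0) [503.   18.5]
(26.5, -162) [ 536.  -142.3]
(14.5, -150) [ 523.5 -130.8]
(38.5, -174) [ 548.4 -153.8]
```

Call:
jog_arm(
  commands="0 0 0.05 0 0 -0.15;0 0 0.09 0 0 -0.32;0.02 0 0.09 0 0 -0.48;0.03 0 0.09 0 0 -0.64;0.04 0.01 0.1 0 0 -0.8;0.05 0.02 0.11 0 0 -0.96;0.06 0.03 0.115 0 0 -1.12;0.071 0.05 0.115 0 0 -1.27;0.071 0.05 0.115 0 0 -1.27",
)

```text
time: 9.15
eef_pos: [0.5101, -0.2544, 0.1604]
tcp_rot: [0.693, 0.721, -0.0, -0.002]
contact_force: [-0.3, -0.1, -3.3]
opening: 0.298
```

```bash
python3 look.py h top,330,190,80; cat > plan.py <<'E'
import numpy as np
from scipy.spatial.transform import Rotation as R
J=np.array([.502,.019,0.]);YAW=.037
Rz=R.from_euler("z",YAW).as_matrix()
def bar(p,a,lift=0,off=.0236,x=0,yaw=0,dp=0):
    """bar pitch p rad (nose up +), contact distance a mm from heel; returns H,C (jig mm) and TCP world, toolR"""
    b=p+np.radians(22);t=np.array([np.cos(b),np.sin(b)]);n=np.array([-np.sin(b),np.cos(b)])
    H=np.array([0,16])+11.4*n-a*t+np.array([0,lift])
    rp=lambda u,w:np.array([u*np.cos(p)-w*np.sin(p),u*np.sin(p)+w*np.cos(p)])
    C=H-rp(215,-3)
    tip=H+75*t
    return H,C,tip
E
python3 - <<'E'
from plan import *
from plant import get_state
s=get_state();T=R.from_quat(s["tcp_rot"]);
print(T.as_matrix().round(3))
for p,a,l in((-32,85,25),(-32,68,1),(-32,16,0),(-3,16,0),(-5,16,0)):
    print(p,a,[v.round(1) for v in bar(np.radians(p),a,l)])
E
```

```text
9.15 [ 0.5101 -0.2544  0.1604] [ 6.932e-01  7.207e-01 -5.000e-04 -2.200e-03] [-0.64   0.107  1.881 -0.     1.158 -0.679] 0.298 [-0.3 -0.1 -3.3]
top origin 250 110 scale 3.75
[[-0.039  0.999 -0.004]
 [ 0.999  0.039  0.002]
 [ 0.002 -0.004 -1.   ]]
-32 85 [array([-81.7,  67. ]), array([-262.5,  183.5]), array([-7.9, 54. ])]
-32 68 [array([-65.,  40.]), array([-245.7,  156.5]), array([ 8.9, 27. ])]
-32 16 [array([-13.8,  30. ]), array([-194.5,  146.5]), array([60.1, 17. ])]
-3 16 [array([-18.8,  21.6]), array([-233.4,   35.8]), array([52.1, 46. ])]
-5 16 [array([-18.6,  22.2]), array([-232.6,   44. ]), array([53.1, 44.2])]
```

View pics/top_h.png

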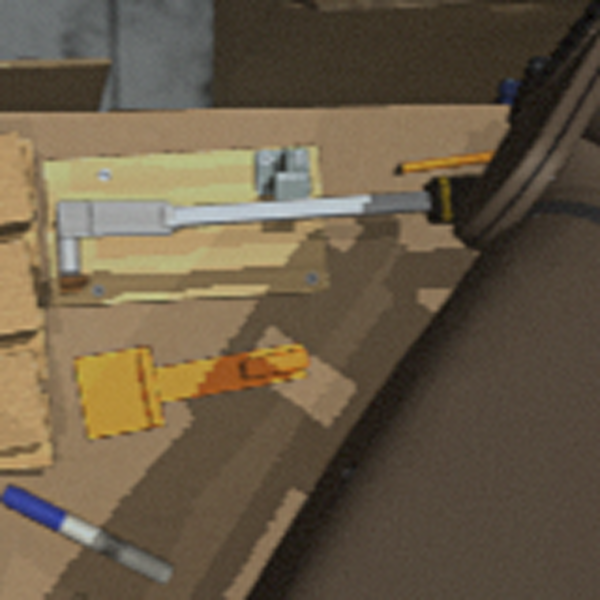

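```bash
cat > barfit.py <<'E'
import sys
from h import *
from plan import *
def fit(f):
    d=np.load(f);W=xyz(d);w=W.reshape(-1,3);w=w[~np.isnan(w[:,0])]
    Jl=((w-J)@Rz)*1000   # jig frame mm
    return Jl
if __name__=="__main__":
    Jl=fit(sys.argv[1]);zmin=float(sys.argv[2])
    for y in range(-200,70,12):
        q=Jl[(abs(Jl[:,1]-y)<6)&(abs(Jl[:,0])<45)&(Jl[:,2]>zmin)]
        # outside cartons
        if len(q)>3: print(y,len(q),"x %.1f..%.1f med %.1f z med %.1f p90 %.1f"%(q[:,0].min(),q[:,0].max(),np.median(q[:,0]),np.median(q[:,2]),np.percentile(q[:,2],90)))
E
python3 barfit.py top_h.npz 60
```

```text
-200 295 x -44.9..4.5 med -13.9 z med 494.0 p90 499.4
-188 219 x -44.9..2.8 med -23.7 z med 496.2 p90 503.4
-176 165 x -44.8..3.3 med -34.2 z med 482.3 p90 502.7
-164 46 x -45.0..3.9 med -5.8 z med 190.3 p90 486.9
-152 28 x -7.6..2.4 med -2.6 z med 189.6 p90 191.6
-140 31 x -8.5..3.3 med -4.0 z med 189.3 p90 191.5
-128 28 x -8.4..3.5 med -3.3 z med 189.6 p90 191.6
-116 25 x -7.6..2.3 med -3.0 z med 188.9 p90 191.3
-104 29 x -8.6..2.6 med -2.6 z med 188.9 p90 191.2
-92 29 x -8.4..3.4 med -3.4 z med 189.2 p90 191.7
-80 27 x -8.3..1.5 med -3.2 z med 189.2 p90 191.3
-68 33 x -9.8..2.7 med -4.8 z med 188.7 p90 190.9
-56 49 x -13.7..8.4 med -4.1 z med 187.8 p90 189.9
-44 50 x -13.7..8.1 med -2.9 z med 191.1 p90 194.2
-32 50 x -13.9..8.1 med -3.0 z med 195.7 p90 199.0
-20 50 x -13.7..8.2 med -3.1 z med 200.2 p90 202.6
-8 47 x -13.6..7.3 med -3.9 z med 203.3 p90 206.3
4 45 x -13.5..6.4 med -3.7 z med 206.5 p90 209.2
28 95 x -43.5..44.3 med 12.1 z med 102.5 p90 104.9
40 153 x -43.0..44.9 med -2.0 z med 103.1 p90 105.4
52 153 x -45.0..44.9 med -3.9 z med 104.0 p90 106.0
64 152 x -44.3..43.1 med 7.7 z med 104.4 p90 106.4
```

Call:
jog_arm(
  commands="0.003 0 0.01 -0.18 -0.007 0;0.003 0 0.01 -0.36 -0.0134 0;0.003 0 0.005 -0.54 -0.02 0;0.003 0 0.001 -0.558 -0.0207 0;0.003 0 0.001 -0.558 -0.0207 0;0.003 0 0.001 -0.558 -0.0207 0",
)

```text
time: 9.95
eef_pos: [0.5141, -0.2575, 0.1647]
tcp_rot: [0.668, 0.691, -0.191, 0.198]
contact_force: [0.2, -0.7, -3.4]
opening: 0.305
```

```bash
python3 look.py i top,330,190,80; python3 barfit.py top_i.npz 46; python3 - <<'E'
from plan import *
from plant import get_state
s=get_state();T=R.from_quat(s["tcp_rot"]).as_matrix();print((Rz.T@T).round(3)); print((Rz.T@(s["eef_pos"]-J)*1000).round(1))
E
```

```text
9.95 [ 0.5141 -0.2575  0.1647] [ 0.668   0.6913 -0.1909  0.1985] [-0.417  0.039  2.025 -0.642  0.919 -0.094] 0.305 [ 0.2 -0.7 -3.4]
top origin 250 110 scale 3.75
-200 25 x -24.3..30.1 med 3.7 z med 403.4 p90 408.1
-188 146 x -44.3..34.8 med -3.3 z med 415.9 p90 424.3
-176 193 x -44.8..35.6 med -6.2 z med 433.8 p90 443.0
-164 229 x -44.5..35.8 med -0.4 z med 448.6 p90 454.1
-152 275 x -44.5..35.5 med -0.3 z med 458.2 p90 469.0
-140 397 x -44.9..36.6 med -10.6 z med 440.7 p90 477.5
-128 370 x -44.7..39.0 med -9.1 z med 429.9 p90 477.1
-116 302 x -44.9..39.2 med -3.0 z med 421.0 p90 427.5
-104 302 x -44.6..44.3 med -0.9 z med 413.9 p90 420.0
-92 306 x -44.5..42.6 med -0.1 z med 406.2 p90 413.6
-80 251 x -44.7..43.6 med 0.3 z med 403.6 p90 411.8
-68 240 x -44.9..30.1 med -5.6 z med 415.0 p90 442.8
-56 179 x -44.9..11.5 med -21.4 z med 427.1 p90 439.1
-44 93 x -44.9..12.4 med -25.4 z med 426.6 p90 437.2
-32 37 x -9.1..12.9 med 2.1 z med 61.0 p90 64.3
-20 37 x -9.5..12.2 med 1.1 z med 57.8 p90 60.7
-8 5 x 1.6..12.1 med 6.6 z med 57.2 p90 58.5
28 111 x -43.4..43.8 med 11.7 z med 102.2 p90 104.5
40 159 x -43.2..44.6 med 5.9 z med 103.2 p90 105.7
52 155 x -44.6..45.0 med 8.9 z med 103.7 p90 106.2
64 167 x -44.5..45.0 med 7.0 z med 104.6 p90 106.9
[[ 0.003  1.     0.   ]
 [ 0.848 -0.003 -0.53 ]
 [-0.53   0.002 -0.848]]
[   2.  -276.8  165. ]
```

View pics/top_i.png

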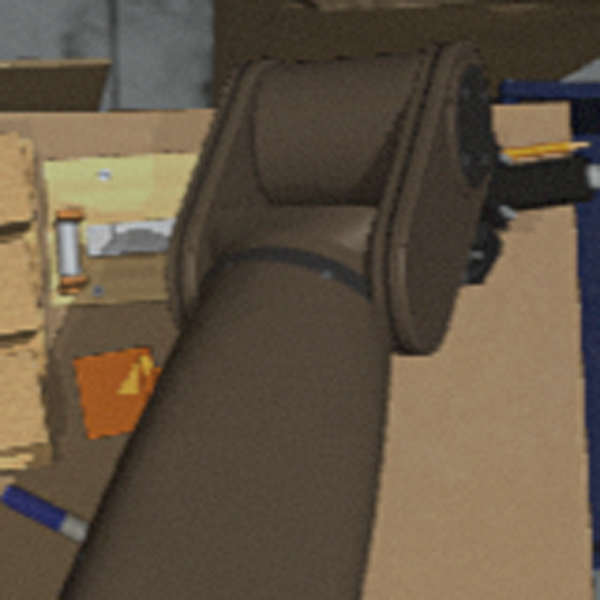

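Call:
jog_arm(
  commands="-0.0006 0.017 -0.012 0 0 0;-0.0006 0.017 -0.026 0 0 0;-0.0006 0.017 -0.026 0 0 0;-0.0006 0.017 -0.026 0 0 0",
)

```text
time: 10.5
eef_pos: [0.5134, -0.2399, 0.1383]
tcp_rot: [0.668, 0.692, -0.191, 0.199]
contact_force: [0.6, 0.0, -3.3]
opening: 0.301
```

```bash
python3 look.py j top,275,185,40 scene,290,170,60; python3 barfit.py top_j.npz 22|grep -v " [34].." | tail -12;python3 - <<'E'
from plan import *
from plant import get_state
s=get_state();print((Rz.T@(s["eef_pos"]-J)*1000).round(1))
E
```

```text
10.5 [ 0.5134 -0.2399  0.1383] [ 0.6675  0.6917 -0.1912  0.1987] [-0.385  0.066  2.052 -0.669  0.894 -0.025] 0.301 [ 0.6  0.  -3.3]
top origin 235 145 scale 7.5
scene origin 230 110 scale 5.0
28 154 x -43.5..44.0 med 5.2 z med 100.9 p90 104.8
40 165 x -43.3..44.7 med 8.3 z med 102.9 p90 105.6
52 163 x -44.7..45.0 med 8.8 z med 104.1 p90 105.9
64 168 x -44.4..45.0 med 7.2 z med 104.1 p90 106.5
[   2.1 -259.   138.8]
```

View pics/top_j.png

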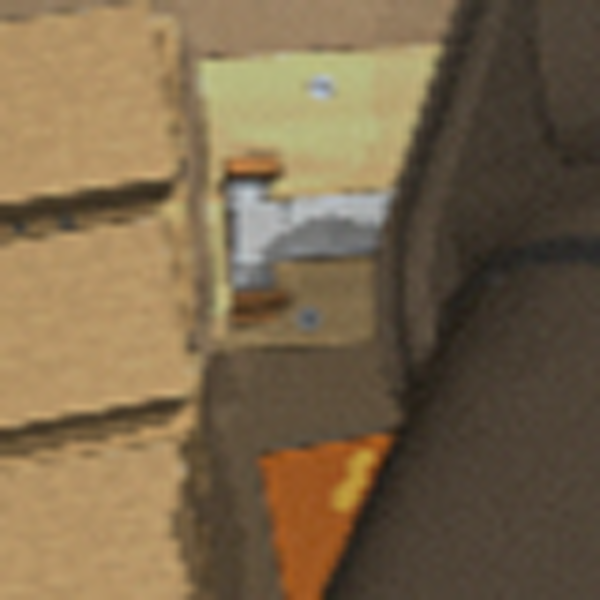

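View pics/scene_j.png

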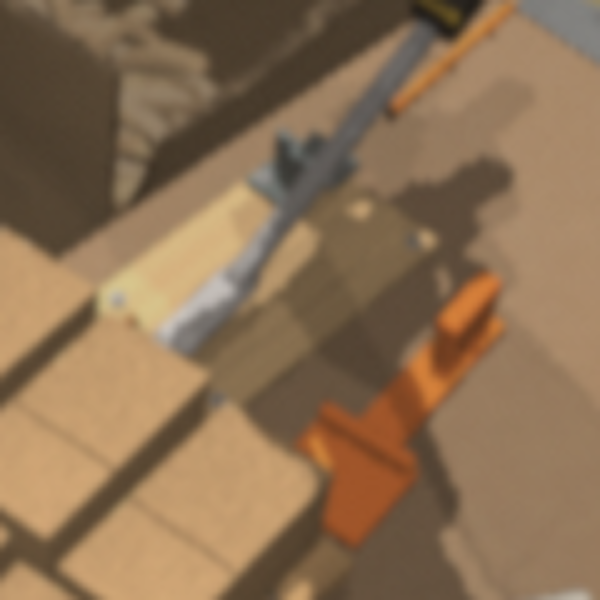

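Call:
jog_arm(
  commands="0 0 -0.001 0 0 0;0 0 -0.002 0 0 0;0 0 -0.002 0 0 0",
)

```text
time: 10.98
eef_pos: [0.5132, -0.2391, 0.136]
tcp_rot: [0.667, 0.692, -0.191, 0.199]
contact_force: [0.1, 0.3, -4.0]
opening: 0.304
```

Call:
jog_arm(
  commands="0 0 -0.001 0 0 0;0 0 -0.002 0 0 0;0 0 -0.002 0 0 0",
)

```text
time: 11.35
eef_pos: [0.5133, -0.2392, 0.1341]
tcp_rot: [0.667, 0.692, -0.191, 0.199]
contact_force: [-0.3, 0.1, -3.1]
opening: 0.305
```

```bash
python3 -c "
from plant import get_state
s=get_state();print(s['contact_force'],s['wrist_torque'],s['eef_pos'])"
```

```text
[-0.30831783  0.05402366 -3.14143257] [ 0.52403921  0.08013054 -0.04799524] [ 0.51333035 -0.23917492  0.13412988]
```

Call:
jog_arm(
  commands="-0.0002 0.005 0 0 0 0;-0.0004 0.01 -0.001 0 0 0;-0.0006 0.015 -0.002 0 0 0;-0.0008 0.02 -0.0025 0 0 0;-0.0008 0.02 -0.0025 0 0 0",
)

```text
time: 11.98
eef_pos: [0.5124, -0.2185, 0.1312]
tcp_rot: [0.667, 0.692, -0.191, 0.198]
contact_force: [0.2, 0.7, -3.9]
opening: 0.299
```

```bash
cat > st.py <<'E'
from plant import get_state
from plan import *
s=get_state();q=Rz.T@R.from_quat(s["tcp_rot"]).as_matrix()
tz=q[:,2];p=(Rz.T@(s['eef_pos']-J)*1000)
print("t",round(s["time"],2),"F",s['contact_force'].round(1),"T",s['wrist_torque'].round(2),"eef",s['eef_pos'].round(4),"jig TCP",p.round(1),"C",(p-tz*23.3).round(1),"tilt deg",np.degrees(np.arctan2(tz[1],-tz[2])).round(2),"toolxyaw",np.degrees(np.arctan2(q[0,1],q[1,1])).round(2),"open",round(s["opening"],3))
E
python3 st.py; python3 look.py k top,275,185,40
```

```text
t 11.97 F [ 0.2  0.7 -3.9] T [0.57 0.07 0.03] eef [ 0.5124 -0.2185  0.1312] jig TCP [   1.6 -237.7  131.2] C [   1.6 -225.4  151. ] tilt deg -31.96 toolxyaw 90.01 open 0.299
11.975 [ 0.5124 -0.2185  0.1312] [ 0.6672  0.6921 -0.191   0.1983] [-0.347  0.066  2.067 -0.676  0.902  0.017] 0.299 [ 0.2  0.7 -3.9]
top origin 235 145 scale 7.5
```

View pics/top_k.png

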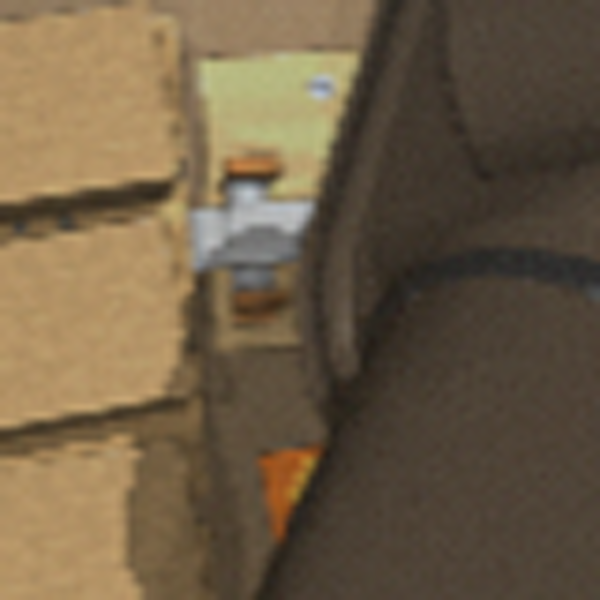

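```bash
python3 - <<'E'
from barfit import *
Jl=fit("top_k.npz")
for y in range(-40,36,4):
    q=Jl[(abs(Jl[:,1]-y)<2.5)&(abs(Jl[:,0]-1)<8)&(Jl[:,2]<200)]
    if len(q): print(y,len(q),q[:,2].round(0).astype(int).tolist())
E
```

```text
-24 1 [37]
-20 5 [35, 37, 35, 35, 36]
-16 8 [34, 35, 39, 30, 36, 32, 33, 37]
-12 12 [33, 34, 34, 35, 30, 30, 34, 34, 34, 34, 33, 31]
-8 9 [35, 34, 32, 33, 32, 34, 34, 33, 33]
-4 12 [28, 35, 27, 35, 31, 33, 30, 33, 31, 31, 34, 32]
0 9 [32, 31, 32, 26, 30, 35, 31, 34, 34]
4 12 [34, 33, 29, 30, 33, 32, 30, 31, 28, 33, 30, 34]
8 10 [29, 25, 33, 24, 30, 29, 28, 26, 30, 25]
12 10 [24, 26, 27, 27, 24, 25, 24, 25, 29, 24]
16 11 [27, 26, 26, 23, 27, 26, 25, 25, 25, 28, 24]
20 12 [43, 45, 27, 44, 26, 41, 24, 43, 25, 43, 23, 25]
24 12 [42, 43, 45, 45, 46, 44, 45, 41, 46, 43, 49, 43]
28 9 [44, 42, 46, 44, 47, 47, 44, 48, 45]
32 7 [45, 44, 104, 103, 46, 102, 47]
```

Call:
jog_arm(
  commands="-0.0002 0.005 -0.001 0 0 0;-0.0004 0.01 -0.002 0 0 0;-0.0006 0.015 -0.003 0 0 0;-0.0006 0.015 -0.003 0 0 0",
)

```text
time: 12.52
eef_pos: [0.5118, -0.2036, 0.1283]
tcp_rot: [0.667, 0.692, -0.191, 0.198]
contact_force: [0.6, 0.5, -3.7]
opening: 0.302
```

```bash
python3 st.py
```

```text
t 12.53 F [ 0.6  0.5 -3.7] T [0.67 0.   0.02] eef [ 0.5118 -0.2036  0.1283] jig TCP [   1.5 -222.8  128.3] C [   1.5 -210.4  148. ] tilt deg -31.96 toolxyaw 90.02 open 0.302
```

Continue in until contact.

Call:
jog_arm(
  commands="-0.0002 0.004 -0.001 0 0 0;-0.0003 0.008 -0.002 0 0 0;-0.0003 0.008 -0.002 0 0 0",
)

```text
time: 12.9
eef_pos: [0.5116, -0.1957, 0.1264]
tcp_rot: [0.667, 0.692, -0.191, 0.198]
contact_force: [0.8, 0.7, -3.1]
opening: 0.303
```

```bash
python3 st.py
```

```text
t 12.9 F [ 0.8  0.7 -3.1] T [ 0.69 -0.08 -0.02] eef [ 0.5116 -0.1957  0.1264] jig TCP [   1.6 -214.9  126.4] C [   1.6 -202.6  146.1] tilt deg -31.96 toolxyaw 90.04 open 0.303
```

Call:
jog_arm(
  commands="-0.0001 0.003 -0.0005 0 0 0;-0.0002 0.005 -0.001 0 0 0;-0.0002 0.005 -0.001 0 0 0",
)

```text
time: 13.28
eef_pos: [0.5114, -0.191, 0.1255]
tcp_rot: [0.667, 0.692, -0.191, 0.199]
contact_force: [-0.3, -0.8, -3.1]
opening: 0.301
```

```bash
python3 st.py
```

```text
t 13.28 F [-0.3 -0.8 -3.1] T [ 0.57 -0.06 -0.01] eef [ 0.5114 -0.191   0.1255] jig TCP [   1.6 -210.2  125.5] C [   1.6 -197.8  145.3] tilt deg -31.98 toolxyaw 90.05 open 0.301
```

```bash
python3 - <<'E'
from plan import *
C0=None
for p in(-32,-27,-22,-17,-12,-8,-5,-3,-1,0):
    r=np.radians(p);H,C,tip=bar(r,19)
    off=np.array([-np.sin(-r),-np.cos(r)])*23.3
    T=C+off
    if C0 is None:C0=T
    d=T-C0
    w=np.array([0,d[0],0]);
    dw=Rz@np.array([0,d[0],d[1]])
    rv=Rz@np.array([r-np.radians(-32),0,0])
    print(p,"C",C.round(1),"tip",tip.round(1),"zk",(C[1]+(-162-C[0])*np.tan(r)).round(1),"dT",(dw/1000).round(4),"rv",rv.round(3))
E
```

```text
-32 C [-197.5  147. ] tip [57.1 17.5] zk 124.8 dT [0. 0. 0.] rv [0. 0. 0.]
-27 C [-208.1  129.3] tip [56.8 22.5] zk 105.8 dT [ 0.0003 -0.0089 -0.0187] rv [0.087 0.003 0.   ]
-22 C [-217.2  110.7] tip [56.  27.4] zk 88.4 dT [ 0.0006 -0.0161 -0.0381] rv [0.174 0.006 0.   ]
-17 C [-224.6   91.4] tip [54.8 32.2] zk 72.3 dT [ 0.0008 -0.0216 -0.0581] rv [0.262 0.01  0.   ]
-12 C [-230.4   71.6] tip [53.2 37. ] zk 57.0 dT [ 0.0009 -0.0254 -0.0785] rv [0.349 0.013 0.   ]
-8 C [-233.7   55.4] tip [51.6 40.6] zk 45.3 dT [ 0.001  -0.0271 -0.095 ] rv [0.419 0.015 0.   ]
-5 C [-235.4   43.1] tip [50.2 43.3] zk 36.7 dT [ 0.001  -0.0276 -0.1074] rv [0.471 0.017 0.   ]
-3 C [-236.2   34.8] tip [49.2 45. ] zk 31.0 dT [ 0.001  -0.0276 -0.1157] rv [0.506 0.019 0.   ]
-1 C [-236.7   26.6] tip [48.2 46.7] zk 25.3 dT [ 0.001  -0.0273 -0.124 ] rv [0.541 0.02  0.   ]
0 C [-236.9   22.5] tip [47.7 47.5] zk 22.5 dT [ 0.001  -0.027  -0.1281] rv [0.558 0.021 0.   ]
```

Call:
jog_arm(
  commands="0.0002 -0.005 -0.0095 0.044 0.0015 0;0.0003 -0.0089 -0.0187 0.087 0.003 0;0.0005 -0.0125 -0.0285 0.131 0.005 0;0.0006 -0.0161 -0.0381 0.174 0.006 0;0.0007 -0.019 -0.048 0.218 0.008 0;0.0008 -0.0216 -0.0581 0.262 0.01 0;0.0009 -0.0235 -0.068 0.305 0.0115 0;0.0009 -0.0254 -0.0785 0.349 0.013 0;0.0009 -0.0254 -0.0785 0.349 0.013 0",
)

```text
time: 14.4
eef_pos: [0.5112, -0.2133, 0.0453]
tcp_rot: [0.692, 0.715, -0.071, 0.071]
contact_force: [0.3, 11.2, 1.4]
opening: 0.303
```

```bash
python3 st.py;python3 look.py l top,315,185,70 scene,280,180,70
```

```text
t 14.4 F [ 0.3 11.2  1.4] T [ 2.08 -0.13 -0.04] eef [ 0.5112 -0.2133  0.0453] jig TCP [   0.6 -232.5   45.3] C [   0.6 -227.8   68.2] tilt deg -11.52 toolxyaw 90.27 open 0.303
14.4 [ 0.5112 -0.2133  0.0453] [ 0.692   0.7149 -0.0706  0.0714] [-0.493  0.19   2.037 -0.238  0.828 -0.372] 0.303 [ 0.3 11.2  1.4]
top origin 245 115 scale 4.285714285714286
scene origin 210 110 scale 4.285714285714286
```

View pics/top_l.png

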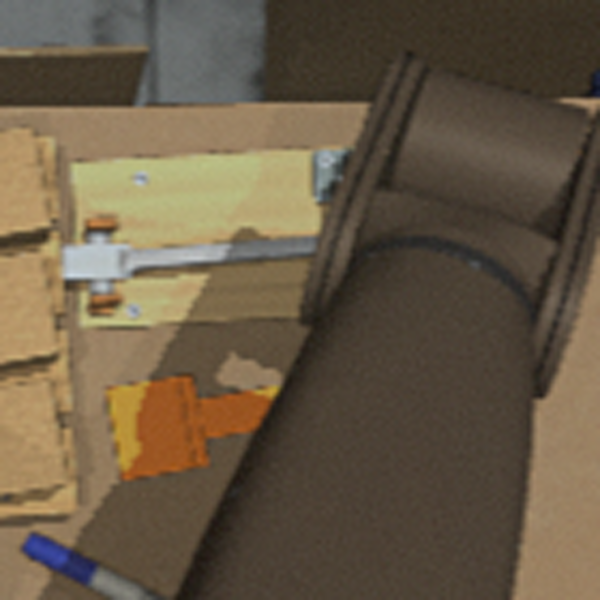

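View pics/scene_l.png

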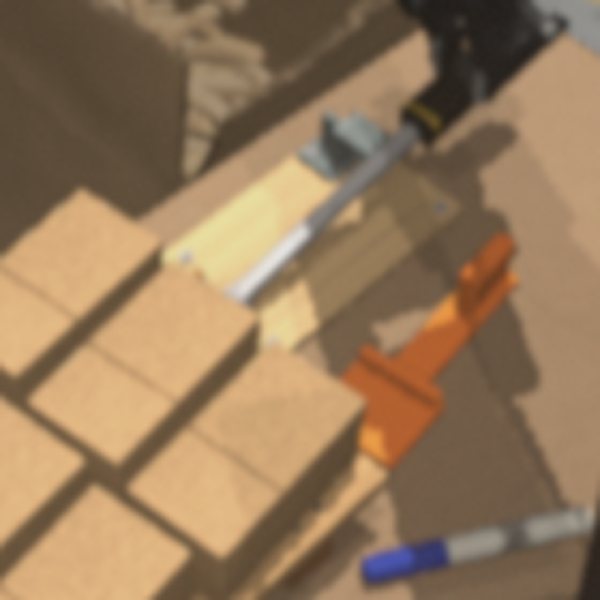

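Call:
jog_arm(
  commands="0 0.003 -0.004 0.017 0 0;0 0.003 -0.008 0.035 0.001 0;0 0.002 -0.0165 0.07 0.0025 0;0.0001 0.001 -0.0289 0.122 0.0045 0;0.0001 0.001 -0.0289 0.122 0.0045 0",
)

```text
time: 15.12
eef_pos: [0.5119, -0.2142, 0.0172]
tcp_rot: [0.695, 0.718, -0.029, 0.029]
contact_force: [-0.3, 7.0, 2.7]
opening: 0.302
```

```bash
python3 st.py;python3 look.py m scene,280,180,70
```

```text
t 15.12 F [-0.3  7.   2.7] T [ 1.45 -0.08  0.14] eef [ 0.5119 -0.2142  0.0172] jig TCP [   1.2 -233.4   17.2] C [   1.3 -231.5   40.4] tilt deg -4.68 toolxyaw 90.2 open 0.302
15.125 [ 0.5119 -0.2142  0.0172] [ 0.6946  0.7183 -0.0288  0.029 ] [-0.545  0.254  2.014 -0.093  0.832 -0.517] 0.302 [-0.3  7.   2.7]
scene origin 210 110 scale 4.285714285714286
```

View pics/scene_m.png

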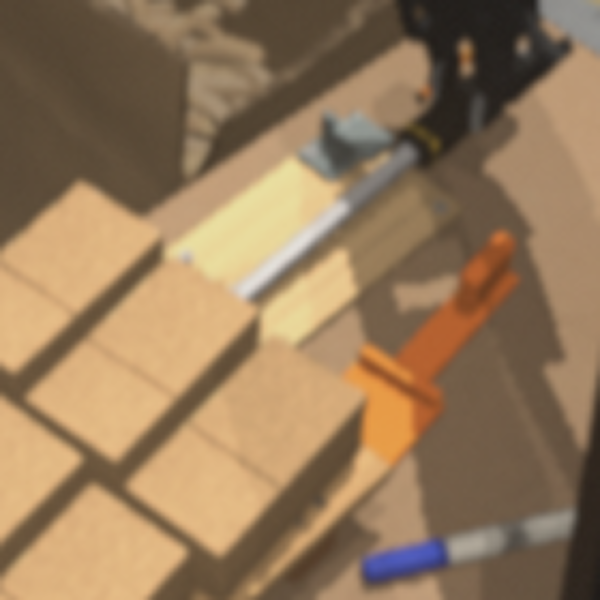

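```bash
python3 - <<'E'
from barfit import *
Jl=fit("scene_m.npz")
for y in range(-190,-20,8):
    q=Jl[(abs(Jl[:,1]-y)<4)&(abs(Jl[:,0]+0)<22)&(Jl[:,2]>16)&(Jl[:,2]<70)]
    if len(q)>3:
        t=q[q[:,2]>np.percentile(q[:,2],60)]
        print(y,len(q),"x %.1f..%.1f"%(q[:,0].min(),q[:,0].max()),"ztop %.1f x %.1f"%(np.median(t[:,2]),np.median(t[:,0])))
A=fit("scene0.npz");q=A[(abs(A[:,0]-26)<25)&(abs(A[:,1]+162)<20)&(A[:,2]>42)&(A[:,2]<60)]
print("roof",q.min(0),q.max(0),q.mean(0))
# skid plane
for f in("scene0.npz","scene_m.npz"):
    A=fit(f);q=A[(A[:,1]>25)&(A[:,1]<280)&(A[:,0]>-170)&(A[:,0]<80)&(A[:,2]>85)&(A[:,2]<140)]
    c=np.linalg.lstsq(np.c_[q[:,:2],np.ones(len(q))],q[:,2],rcond=None)[0];print(f,c)
E
```

```text
-190 28 x -16.2..8.5 ztop 50.2 x -2.5
-182 36 x -14.9..10.8 ztop 48.6 x -2.4
-174 34 x -13.0..17.7 ztop 45.8 x 3.0
-166 27 x -7.9..21.2 ztop 46.2 x 12.3
-158 26 x -7.8..21.2 ztop 46.1 x 14.5
-150 32 x -7.1..21.1 ztop 46.4 x 15.5
-142 14 x -8.2..2.9 ztop 38.6 x -1.4
-134 14 x -7.8..3.7 ztop 38.2 x -4.1
-126 12 x -7.8..1.4 ztop 38.1 x -2.4
-118 14 x -8.4..4.5 ztop 37.6 x -1.3
-110 13 x -7.8..3.7 ztop 37.5 x -1.4
-102 15 x -9.2..2.4 ztop 37.3 x -3.5
-94 13 x -8.0..1.0 ztop 36.5 x -0.4
-86 13 x -8.0..4.2 ztop 35.9 x -1.9
-78 14 x -7.4..2.7 ztop 35.9 x -3.4
-70 14 x -8.1..2.1 ztop 35.2 x -5.2
-62 17 x -8.4..2.9 ztop 33.6 x -0.9
-54 15 x -8.1..2.6 ztop 33.2 x -0.5
-46 15 x -7.8..2.6 ztop 31.8 x -2.6
-38 15 x -8.0..3.6 ztop 32.5 x -1.6
-30 16 x -8.7..3.1 ztop 32.3 x -2.4
-22 12 x -7.6..4.6 ztop 31.0 x -4.8
roof [   7.93858284 -172.12697584   42.25476095] [  42.23189898 -146.8471862    48.96070426] [  24.34308413 -158.28756003   45.88880583]
scene0.npz [6.18532709e-03 3.74235185e-02 1.00184892e+02]
scene_m.npz [ 1.13911044e-02 -2.90508762e-02  1.16829228e+02]
```

Call:
jog_arm(
  commands="0 0.001 -0.003 0.013 0.0005 0;0 0.001 -0.006 0.026 0.001 0;0 0.001 -0.009 0.039 0.0014 0;0 0.001 -0.009 0.039 0.0014 0",
)

```text
time: 15.68
eef_pos: [0.5125, -0.2137, 0.0093]
tcp_rot: [0.694, 0.719, -0.016, 0.016]
contact_force: [-0.7, 6.2, 3.9]
opening: 0.304
```

```bash
python3 st.py;python3 look.py n scene,280,180,70; python3 - <<'E'
from barfit import *
Jl=fit("scene_n.npz")
for y in range(-190,-20,12):
    q=Jl[(abs(Jl[:,1]-y)<6)&(abs(Jl[:,0]+2)<9)&(Jl[:,2]>16)&(Jl[:,2]<70)]
    if len(q)>3:
        t=q[q[:,2]>np.percentile(q[:,2],60)]
        print(y,len(q),"x %.1f..%.1f"%(q[:,0].min(),q[:,0].max()),"ztop %.1f x %.1f"%(np.median(t[:,2]),np.median(t[:,0])))
E
```

```text
t 15.68 F [-0.7  6.2  3.9] T [ 1.22 -0.03  0.2 ] eef [ 0.5125 -0.2137  0.0093] jig TCP [   1.9 -233.     9.3] C [   1.9 -231.9   32.6] tilt deg -2.58 toolxyaw 90.1 open 0.304
15.675 [ 0.5125 -0.2137  0.0093] [ 0.6943  0.7193 -0.0156  0.0162] [-0.559  0.274  2.006 -0.05   0.838 -0.562] 0.304 [-0.7  6.2  3.9]
scene origin 210 110 scale 4.285714285714286
-190 20 x -10.2..6.4 ztop 44.4 x -3.4
-178 37 x -10.7..6.8 ztop 41.6 x -3.7
-166 18 x -7.7..3.6 ztop 36.2 x -3.0
-154 20 x -6.8..3.1 ztop 35.5 x -1.3
-142 21 x -7.5..4.1 ztop 34.2 x -0.4
-130 18 x -7.2..3.6 ztop 34.1 x -1.2
-118 21 x -7.0..4.0 ztop 34.2 x -3.1
-106 21 x -8.0..2.6 ztop 33.7 x -0.3
-94 21 x -7.7..4.5 ztop 33.4 x -2.0
-82 20 x -7.2..3.8 ztop 32.2 x -3.8
-70 22 x -8.3..3.1 ztop 31.9 x -1.2
-58 22 x -8.0..4.8 ztop 31.4 x -0.8
-46 22 x -8.3..4.1 ztop 29.9 x -4.2
-34 21 x -8.1..4.5 ztop 29.7 x -1.3
-22 18 x -8.7..4.8 ztop 30.2 x -2.6
```

Call:
jog_arm(
  commands="0 0.001 -0.003 0.013 0.0005 0;0.005 0.0016 -0.003 0.013 0.0005 0.02;0.01 0.0018 -0.003 0.013 0.0005 0.04;0.0152 0.0022 -0.003 0.013 0.0005 0.062;0.02 0.0028 -0.003 0.013 0.0005 0.082;0.02 0.0028 -0.003 0.013 0.0005 0.082",
)

```text
time: 16.48
eef_pos: [0.5333, -0.2127, 0.0066]
tcp_rot: [0.664, 0.748, -0.012, 0.015]
contact_force: [-1.7, -2.6, 3.2]
opening: 0.297
```

```bash
python3 st.py
```

```text
t 16.48 F [-1.7 -2.6  3.2] T [-0.21  0.15  0.23] eef [ 0.5333 -0.2127  0.0066] jig TCP [  22.7 -232.7    6.6] C [  22.6 -231.9   29.9] tilt deg -2.12 toolxyaw 85.28 open 0.297
```

Call:
jog_arm(
  commands="0.006 0.0007 0 0 0 0.025;0.012 0.0014 0 0 0 0.05;0.0185 0.0022 0 0 0 0.075;0.0185 0.0022 0 0 0 0.075",
)

```text
time: 16.98
eef_pos: [0.5517, -0.2103, 0.0064]
tcp_rot: [0.635, 0.773, -0.011, 0.015]
contact_force: [-1.5, -5.7, 3.4]
opening: 0.305
```

```bash
python3 st.py;python3 look.py o scene,280,180,70 top,315,185,70; python3 - <<'E'
from barfit import *
Jl=fit("scene_o.npz")
for y in range(-190,-20,12):
    q=Jl[(abs(Jl[:,1]-y)<6)&(abs(Jl[:,0]-(15-y)*.155)<12)&(Jl[:,2]>16)&(Jl[:,2]<70)]
    if len(q)>3:
        t=q[q[:,2]>np.percentile(q[:,2],60)]
        print(y,len(q),"x %.1f..%.1f"%(q[:,0].min(),q[:,0].max()),"ztop %.1f x %.1f"%(np.median(t[:,2]),np.median(t[:,0])))
E
```

```text
t 16.98 F [-1.5 -5.7  3.4] T [-0.68  0.18  0.31] eef [ 0.5517 -0.2103  0.0064] jig TCP [  41.2 -230.9    6.4] C [  41.  -230.1   29.7] tilt deg -2.08 toolxyaw 80.92 open 0.305
16.975 [ 0.5517 -0.2103  0.0064] [ 0.6347  0.7726 -0.0113  0.0146] [-0.523  0.343  1.921 -0.036  0.853 -0.695] 0.305 [-1.5 -5.7  3.4]
scene origin 210 110 scale 4.285714285714286
top origin 245 115 scale 4.285714285714286
-190 24 x 19.9..43.3 ztop 41.3 x 31.4
-178 20 x 18.8..39.1 ztop 41.1 x 28.6
-166 25 x 16.1..39.0 ztop 47.1 x 23.8
-154 48 x 15.4..37.2 ztop 46.8 x 25.3
-142 24 x 14.2..36.3 ztop 34.0 x 26.6
-130 18 x 15.1..27.6 ztop 33.0 x 20.2
-118 18 x 13.0..25.0 ztop 32.2 x 16.9
-106 19 x 11.0..23.9 ztop 32.8 x 17.3
-94 21 x 9.6..22.1 ztop 31.2 x 16.1
-82 19 x 7.4..17.8 ztop 31.1 x 15.2
-70 19 x 5.8..16.4 ztop 32.0 x 9.7
-58 24 x 2.1..15.3 ztop 31.1 x 8.3
-46 17 x 1.5..12.2 ztop 29.9 x 7.8
-34 21 x -1.3..10.8 ztop 29.7 x 5.7
-22 15 x -2.7..8.3 ztop 30.3 x 3.4
```

View pics/scene_o.png

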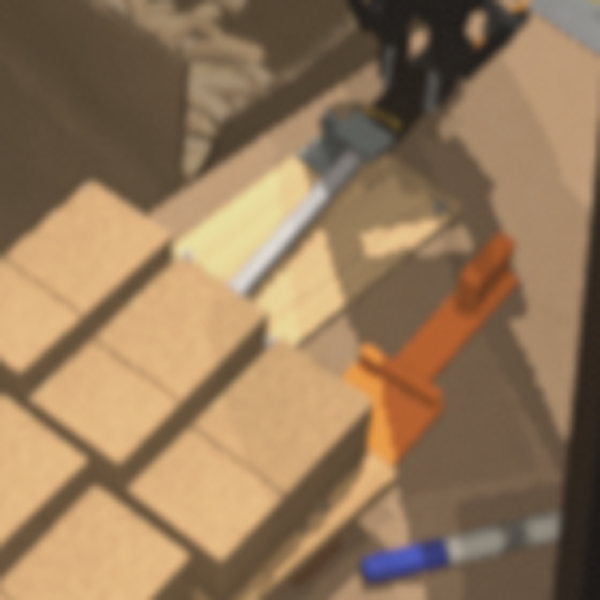

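View pics/top_o.png

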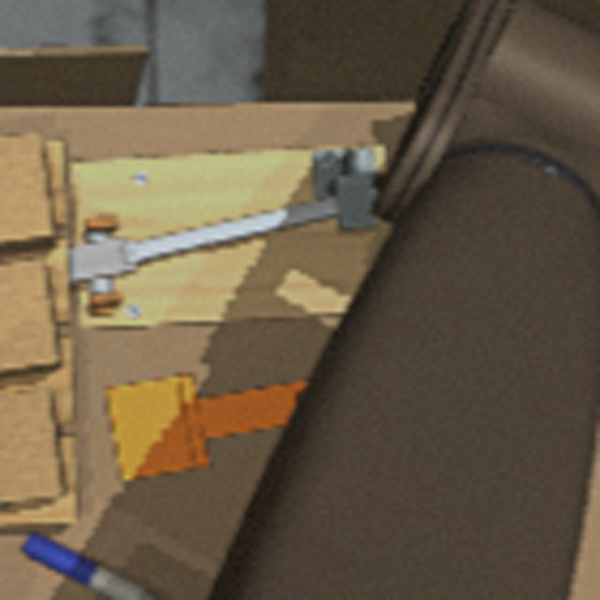

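```bash
python3 - <<'E'
from barfit import *
for f in("top0.npz","top_k.npz","top_l.npz","top_o.npz","scene_j.npz","scene_l.npz","scene_m.npz","scene_n.npz","scene_o.npz"):
    A=fit(f);q=A[(A[:,1]>15)&(A[:,1]<300)&(A[:,0]>-190)&(A[:,0]<100)&(A[:,2]>88)&(A[:,2]<150)]
    r=cv2.minAreaRect(q[:,:2].astype(np.float32))
    c=np.linalg.lstsq(np.c_[q[:,:2],np.ones(len(q))],q[:,2],rcond=None)[0]
    print(f,np.round(r[0],1),np.round(r[1],1),round(r[2],2),"plane",c.round(4),"edge y pct",np.percentile(q[:,1],[.5,99.5]).round(1),"x",np.percentile(q[:,0],[.5,99.5]).round(1))
E
```

```text
top0.npz [-39.2 149.7] [224.  251.6] 1.34 plane [-1.500000e-03  4.950000e-02  1.011267e+02] edge y pct [ 26.9 271.7] x [-147.9   68.5]
top_k.npz [-38.3 149.5] [225.8 251.1] 1.33 plane [-1.400000e-03  4.960000e-02  1.010581e+02] edge y pct [ 26.9 271.6] x [-147.9   68.4]
top_l.npz [-39.6 155.3] [225.2 251.7] 0.93 plane [-1.200000e-03 -6.000000e-04  1.119616e+02] edge y pct [ 32.1 277.6] x [-148.    68.3]
top_o.npz [-41.4 153.8] [252.8 223.4] 89.5 plane [-1.700000e-03 -3.910000e-02  1.216852e+02] edge y pct [ 30.9 277.3] x [-149.2   65.1]
scene_j.npz [-42.8 152.8] [223.3 254. ] 1.06 plane [4.000000e-03 3.830000e-02 1.002947e+02] edge y pct [ 30.3 278.3] x [-154.1   64. ]
scene_l.npz [-42.5 157.7] [224.1 254.1] 1.02 plane [ 5.400000e-03 -3.800000e-03  1.100238e+02] edge y pct [ 35.7 283. ] x [-154.1   64. ]
scene_m.npz [-41.5 158.3] [225.2 254.3] 0.85 plane [ 7.40000e-03 -3.14000e-02  1.17262e+02] edge y pct [ 35.8 283. ] x [-153.6   63.9]
scene_n.npz [-41.8 158.6] [225.  253.4] 0.56 plane [ 9.200000e-03 -3.940000e-02  1.193695e+02] edge y pct [ 36.1 283. ] x [-153.4   63.9]
scene_o.npz [-44.2 158.5] [251.6 226.1] 89.48 plane [ 8.700000e-03 -4.000000e-02  1.195486e+02] edge y pct [ 35.7 282. ] x [-155.    61.3]
```

Call:
jog_arm(
  commands="0 -0.001 0.002 -0.0085 0 0;0 -0.001 0.004 -0.017 0 0;0 -0.001 0.006 -0.026 -0.001 0;0 -0.001 0.006 -0.026 -0.001 0",
)

```text
time: 17.58
eef_pos: [0.5516, -0.2114, 0.0128]
tcp_rot: [0.635, 0.772, -0.021, 0.024]
contact_force: [-0.9, -6.4, 2.4]
opening: 0.306
```

```bash
python3 st.py
```

```text
t 17.57 F [-0.9 -6.4  2.4] T [-0.84 -0.05  0.33] eef [ 0.5516 -0.2114  0.0128] jig TCP [  41.  -232.1   12.8] C [  40.9 -230.6   36. ] tilt deg -3.63 toolxyaw 80.98 open 0.306
```

Call:
jog_arm(
  commands="0 0 0.001 -0.0045 0 0;0 0 0.002 -0.009 0 0;0 0 0.002 -0.009 0 0",
)

```text
time: 17.95
eef_pos: [0.5517, -0.2117, 0.0148]
tcp_rot: [0.635, 0.772, -0.025, 0.027]
contact_force: [-0.8, -7.1, 1.7]
opening: 0.3
```

```bash
python3 st.py
```

```text
t 17.95 F [-0.8 -7.1  1.7] T [-0.91 -0.04  0.35] eef [ 0.5517 -0.2117  0.0148] jig TCP [  41.1 -232.4   14.8] C [  41.  -230.7   38. ] tilt deg -4.17 toolxyaw 80.98 open 0.3
```

Call:
jog_arm(
  commands="0 -0.001 0.001 -0.0045 0 0;0 -0.0015 0.002 -0.009 0 0;0 -0.0015 0.002 -0.009 0 0",
)

```text
time: 18.32
eef_pos: [0.5512, -0.212, 0.0158]
tcp_rot: [0.635, 0.771, -0.027, 0.029]
contact_force: [1.6, -4.8, -1.1]
opening: 0.3
```

```bash
python3 st.py
```

```text
t 18.32 F [ 1.6 -4.8 -1.1] T [-0.58 -0.41  0.34] eef [ 0.5512 -0.212   0.0158] jig TCP [  40.6 -232.7   15.8] C [  40.5 -230.8   39. ] tilt deg -4.54 toolxyaw 81.05 open 0.3
```

Call:
jog_arm(
  commands="0 -0.0005 0.001 -0.003 0 0;0 -0.0005 0.001 -0.003 0 0",
)

```text
time: 18.58
eef_pos: [0.5512, -0.2121, 0.016]
tcp_rot: [0.635, 0.771, -0.028, 0.03]
contact_force: [4.1, -5.6, -4.3]
opening: 0.297
```

```bash
python3 st.py
```

```text
t 18.57 F [ 4.1 -5.6 -4.3] T [-0.44 -0.8   0.35] eef [ 0.5512 -0.2121  0.016 ] jig TCP [  40.6 -232.8   16. ] C [  40.5 -230.9   39.2] tilt deg -4.67 toolxyaw 81.07 open 0.297
```

Call:
jog_arm(
  commands="0 0 0 0 0 0;0 0 0 0 0 0;0 0 0.04 0 0 0;0 0 0.09 0 0 0;0 0 0.12 0 0 0",
  gripper=65,
)

```text
time: 19.2
eef_pos: [0.5516, -0.2122, 0.1399]
tcp_rot: [0.635, 0.771, -0.028, 0.03]
contact_force: [0.5, 0.1, 0.0]
opening: 0.647
```

```bash
python3 st.py; python3 look.py q scene,280,180,70 top,315,185,70;python3 - <<'E'
from barfit import *
for f in("top_q.npz","scene_q.npz"):
    A=fit(f);q=A[(A[:,1]>15)&(A[:,1]<300)&(A[:,0]>-190)&(A[:,0]<100)&(A[:,2]>88)&(A[:,2]<150)]
    r=cv2.minAreaRect(q[:,:2].astype(np.float32))
    c=np.linalg.lstsq(np.c_[q[:,:2],np.ones(len(q))],q[:,2],rcond=None)[0]
    print(f,np.round(r[0],1),np.round(r[1],1),round(r[2],2),"plane",c.round(4))
E
```

```text
t 19.2 F [0.5 0.1 0. ] T [ 0.07 -0.01 -0.  ] eef [ 0.5516 -0.2122  0.1399] jig TCP [  41.  -232.9  139.9] C [  40.8 -231.   163.1] tilt deg -4.69 toolxyaw 81.09 open 0.647
19.2 [ 0.5516 -0.2122  0.1399] [ 0.6353  0.7712 -0.028   0.03  ] [-0.508  0.151  1.874 -0.075  1.069 -0.666] 0.647 [0.5 0.1 0. ]
scene origin 210 110 scale 4.285714285714286
top origin 245 115 scale 4.285714285714286
top_q.npz [-41.9 153.3] [252.7 223.8] 89.03 plane [-2.200000e-03 -2.690000e-02  1.185778e+02]
scene_q.npz [-44.7 156.4] [253.7 224.9] 89.35 plane [ 7.900000e-03 -2.890000e-02  1.165757e+02]
```

View pics/scene_q.png

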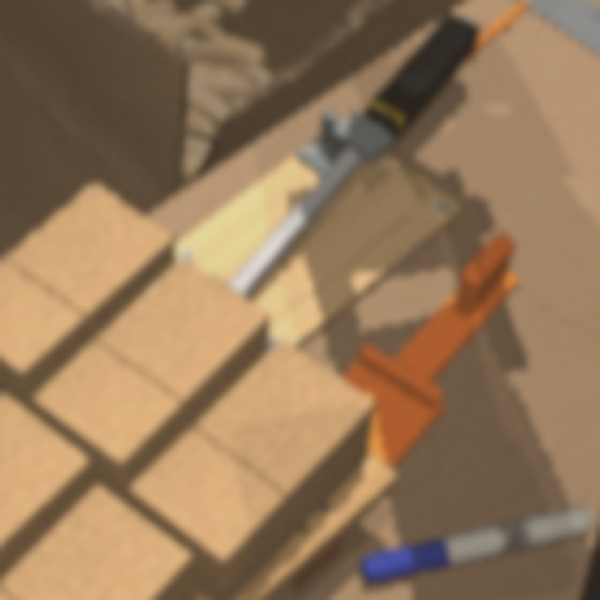

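View pics/top_q.png

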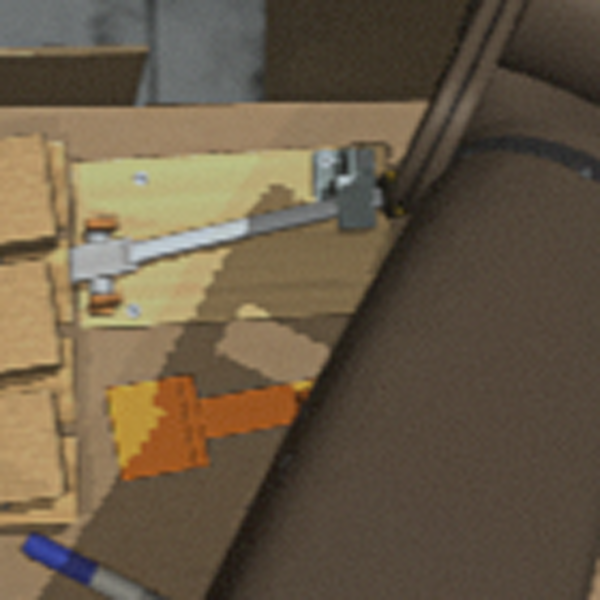

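```bash
python3 - <<'E'
from plan import *
from plant import get_state
s=get_state();T=R.from_quat(s["tcp_rot"])
B=R.from_matrix(np.array([[0,1,0],[1,0,0],[0,0,-1.]]).T)
def des(yaw,tilt): return R.from_euler("z",np.radians(yaw))*R.from_euler("x",np.radians(tilt))*B
D=des(8.5,8.5);print(D.as_matrix().round(3));print((D*T.inv()).as_rotvec().round(4))
D2=des(1.3,8.5);print("shim align",(D2*D.inv()).as_rotvec().round(4))
print((np.array([.4135,-.127,-.0068])-s["eef_pos"]).round(4))
E
```

```text
[[-0.146  0.989 -0.022]
 [ 0.978  0.148  0.146]
 [ 0.148  0.    -0.989]]
[ 0.2311  0.039  -0.0442]
shim align [-0.     -0.     -0.1257]
[-0.1398  0.0862 -0.1488]
```

Call:
jog_arm(
  commands="-0.045 0.028 0 0.08 0.013 -0.015;-0.09 0.055 0 0.16 0.026 -0.03;-0.14 0.086 -0.02 0.231 0.039 -0.0442;-0.14 0.086 -0.06 0.231 0.039 -0.0442;-0.14 0.086 -0.09 0.231 0.039 -0.0442;-0.14 0.086 -0.09 0.231 0.039 -0.0442",
)

```text
time: 20.05
eef_pos: [0.4078, -0.1242, 0.0439]
tcp_rot: [0.651, 0.755, 0.047, -0.064]
contact_force: [0.8, 0.5, -0.2]
opening: 0.651
```

```bash
python3 st.py; python3 look.py r scene,310,180,60 top,310,215,60
```

```text
t 20.05 F [ 0.8  0.5 -0.2] T [-0.07 -0.01 -0.02] eef [ 0.4078 -0.1242  0.0439] jig TCP [ -99.5 -139.6   43.9] C [ -98.8 -143.3   66.9] tilt deg 8.99 toolxyaw 83.54 open 0.651
20.05 [ 0.4078 -0.1242  0.0439] [ 0.6506  0.7553  0.0471 -0.0644] [-0.605  0.007  2.237  0.126  1.02  -0.826] 0.651 [ 0.8  0.5 -0.2]
scene origin 250 120 scale 5.0
top origin 250 155 scale 5.0
```

View pics/scene_r.png

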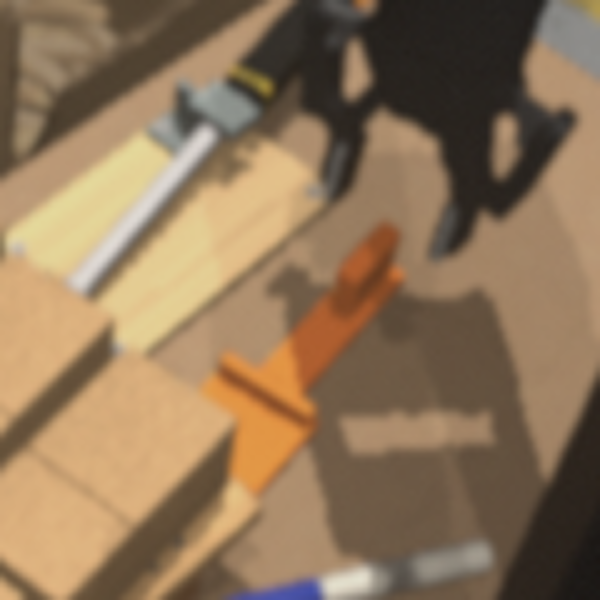

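View pics/top_r.png

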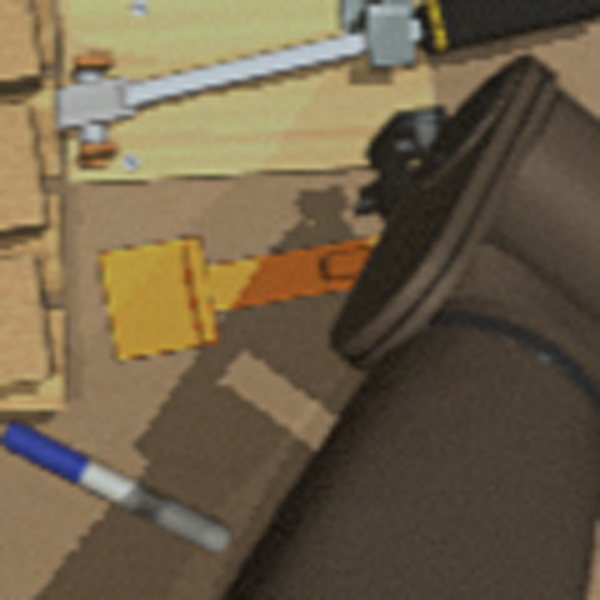

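Call:
jog_arm(
  commands="0 0 -0.02 0 0 0;0 0 -0.045 0 0 0;0 0 -0.045 0 0 0",
)

```text
time: 20.52
eef_pos: [0.4104, -0.1261, 0.0019]
tcp_rot: [0.65, 0.756, 0.047, -0.061]
contact_force: [-0.3, 0.1, 0.5]
opening: 0.653
```

```bash
python3 st.py; python3 look.py s scene,310,180,60
```

```text
t 20.52 F [-0.3  0.1  0.5] T [-0.11 -0.02 -0.08] eef [ 0.4104 -0.1261  0.0019] jig TCP [ -96.9 -141.6    1.9] C [ -96.3 -145.2   24.9] tilt deg 8.75 toolxyaw 83.52 open 0.653
20.525 [ 0.4104 -0.1261  0.0019] [ 0.6504  0.7557  0.0473 -0.0611] [-0.605  0.096  2.244  0.135  0.918 -0.843] 0.653 [-0.3  0.1  0.5]
scene origin 250 120 scale 5.0
```

View pics/scene_s.png

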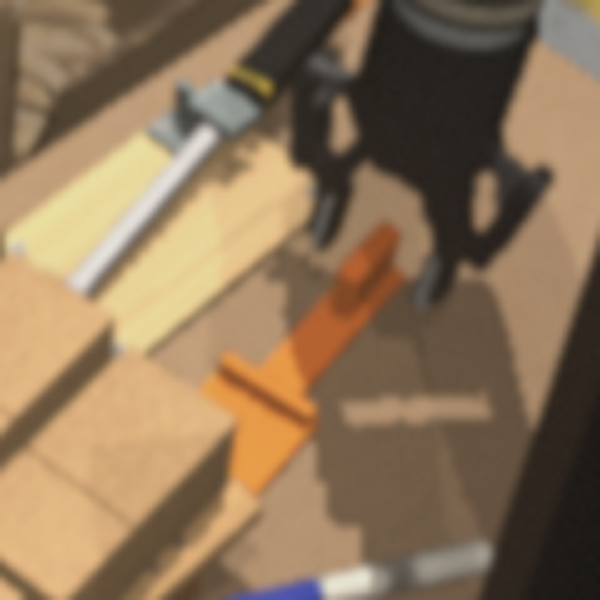

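Call:
jog_arm(
  commands="0 0.002 -0.006 0 0 0;0 0.002 -0.012 0 0 0;0 0.002 -0.012 0 0 0",
)

```text
time: 20.95
eef_pos: [0.4107, -0.1244, -0.01]
tcp_rot: [0.65, 0.756, 0.047, -0.06]
contact_force: [0.2, 0.1, -0.7]
opening: 0.653
```

Call:
jog_arm(
  commands="0 0 0 0 0 0;0 0 0 0 0 0;0 0 0 0 0 0;0 0 0 0 0 0",
  gripper=0,
  grip_force=60,
)

```text
time: 21.45
eef_pos: [0.4115, -0.1249, -0.0094]
tcp_rot: [0.651, 0.756, 0.048, -0.059]
contact_force: [0.6, -0.9, 2.1]
opening: 0.153
```

```bash
python3 st.py; python3 look.py u scene,310,180,60
```

```text
t 21.45 F [ 0.6 -0.9  2.1] T [ 0.   -0.23 -0.09] eef [ 0.4115 -0.1249 -0.0094] jig TCP [ -95.8 -140.5   -9.4] C [ -95.3 -144.    13.6] tilt deg 8.63 toolxyaw 83.55 open 0.153
21.45 [ 0.4115 -0.1249 -0.0094] [ 0.6506  0.7556  0.0476 -0.0593] [-0.601  0.119  2.247  0.139  0.888 -0.844] 0.153 [ 0.6 -0.9  2.1]
scene origin 250 120 scale 5.0
```

View pics/scene_u.png

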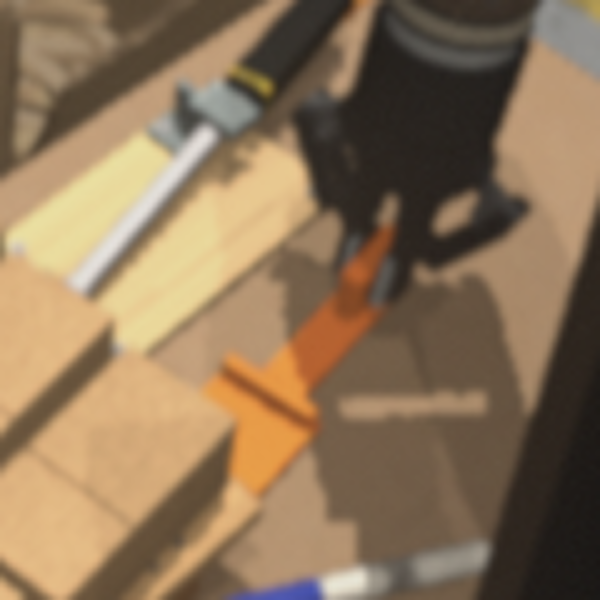

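Call:
jog_arm(
  commands="0 0 0.002 0 0 0;0.006 0 0.002 0 0 -0.042;0.012 0 0.002 0 0 -0.085;0.018 0 0.002 0 0 -0.127;0.018 0 0.002 0 0 -0.127",
)

```text
time: 22.12
eef_pos: [0.4282, -0.1242, -0.0083]
tcp_rot: [0.697, 0.713, 0.051, -0.058]
contact_force: [-1.2, -0.2, -1.4]
opening: 0.159
```

```bash
python3 st.py; python3 look.py v scene,310,180,60 top,290,205,50; python3 - <<'E'
from h import *
from plan import *
for c in("top","scene"):
    d=np.load(c+"_v.npz");W=xyz(d);hsv=cv2.cvtColor(d["frame"],cv2.COLOR_RGB2HSV)
    m=(hsv[...,1]>170)&(hsv[...,0]<28)&(hsv[...,2]>60)&(W[...,0]>.36)&(W[...,0]<.47)&(W[...,1]>-.1)&(W[...,1]<.04)&(W[...,2]<.03)
    w=W[m];b=w[w[:,1]>-.022]
    print(c,len(w),len(b),b.mean(0).round(4),np.percentile(b,[2,98],axis=0).round(4).tolist(),cv2.minAreaRect(b[:,:2].astype(np.float32)*1000))
    st=w[w[:,1]<-.045];print(st.mean(0).round(4) if len(st) else 0)
E
```

```text
t 22.12 F [-1.2 -0.2 -1.4] T [-0.18  0.03 -0.01] eef [ 0.4282 -0.1242 -0.0083] jig TCP [ -79.  -140.4   -8.3] C [ -78.9 -143.9   14.7] tilt deg 8.79 toolxyaw 90.73 open 0.159
22.125 [ 0.4282 -0.1242 -0.0083] [ 0.6966  0.7133  0.0507 -0.0576] [-0.586  0.141  2.219  0.157  0.882 -0.716] 0.159 [-1.2 -0.2 -1.4]
scene origin 250 120 scale 5.0
top origin 240 155 scale 6.0
top 499 192 [ 0.4251 -0.0048  0.0094] [[0.3992, -0.0211, 0.0054], [0.4543, 0.0122, 0.0135]] ((426.7992248535156, -4.663515090942383), (33.42044448852539, 55.67195129394531), 88.9322280883789)
[ 0.4277 -0.0734  0.0095]
scene 320 24 [ 0.427  -0.0202  0.0083] [[0.3968, -0.0217, 0.006], [0.4487, -0.0179, 0.011]] ((422.7552490234375, -19.645280838012695), (53.33727264404297, 4.46211051940918), 0.5803715586662292)
[ 0.424  -0.0729  0.0084]
```

View pics/scene_v.png

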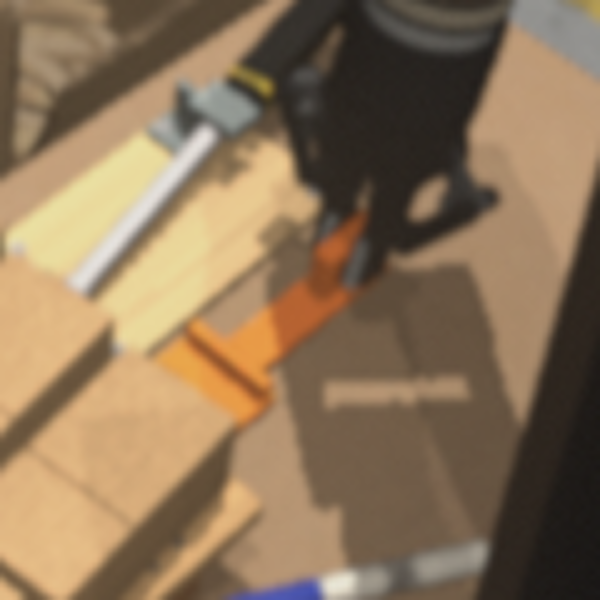

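View pics/top_v.png

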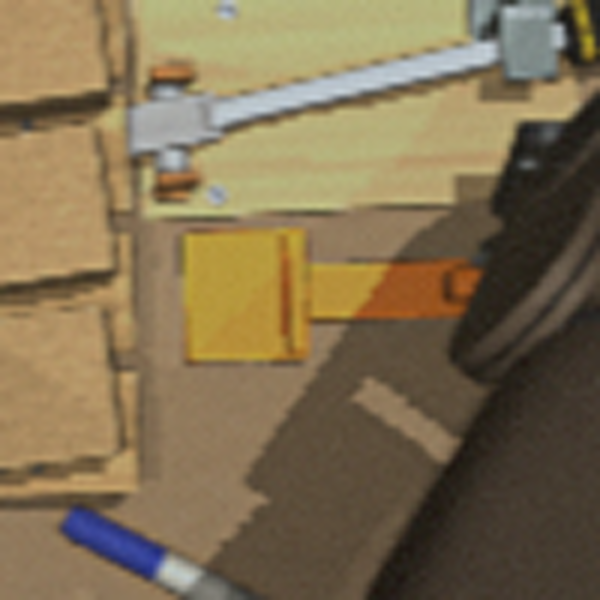

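Call:
jog_arm(
  commands="-0.0002 0.01 0 0 0 0;-0.0005 0.022 0 0 0 0;-0.0008 0.034 0 0 0 0;-0.001 0.046 0 0 0 0;-0.0013 0.058 0 0 0 0;-0.0016 0.07 0 0 0 0;-0.0016 0.07 0 0 0 0",
)

```text
time: 23.1
eef_pos: [0.4269, -0.0536, -0.008]
tcp_rot: [0.696, 0.713, 0.051, -0.057]
contact_force: [0.1, -0.1, -2.7]
opening: 0.157
```

```bash
python3 st.py
```

```text
t 23.1 F [ 0.1 -0.1 -2.7] T [-0.18  0.01  0.02] eef [ 0.4269 -0.0536 -0.008 ] jig TCP [-77.7 -69.8  -8. ] C [-77.6 -73.3  15. ] tilt deg 8.77 toolxyaw 90.71 open 0.157
```

```bash
python3 look.py w scene,290,190,60 top,285,205,50
```

```text
23.1 [ 0.4269 -0.0536 -0.008 ] [ 0.6965  0.7135  0.0509 -0.0571] [-0.448  0.095  2.27   0.176  0.86  -0.593] 0.157 [ 0.1 -0.1 -2.7]
scene origin 230 130 scale 5.0
top origin 235 155 scale 6.0
```

View pics/scene_w.png

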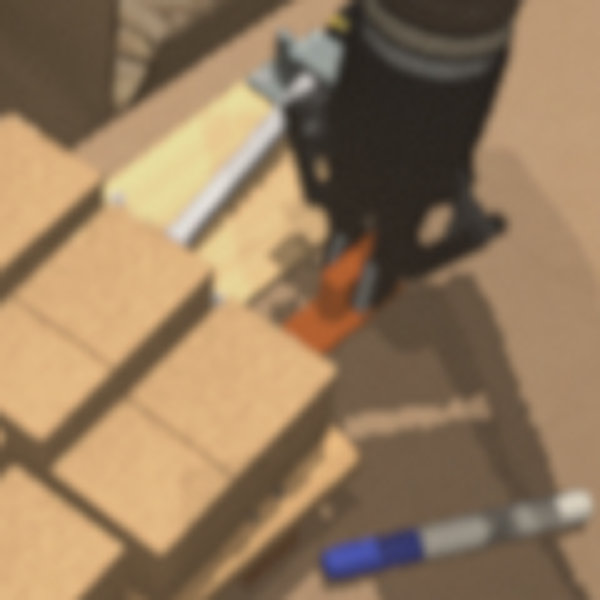

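View pics/top_w.png

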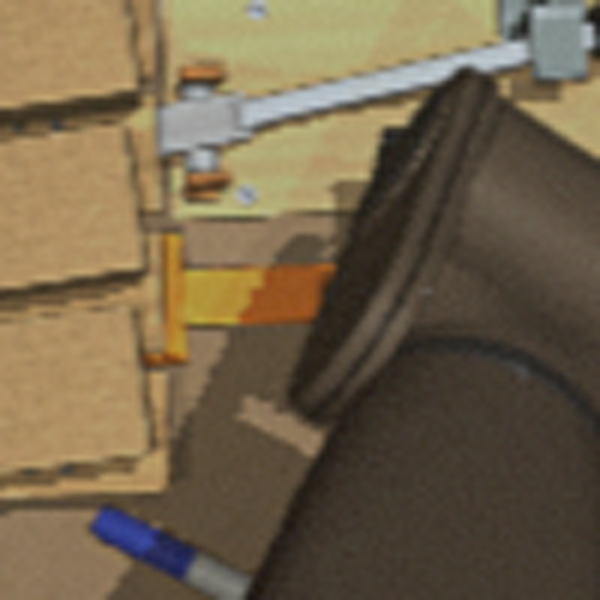

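Call:
jog_arm(
  commands="-0.0002 0.009 0 0 0 0;-0.0004 0.018 0 0 0 0;-0.0006 0.027 0 0 0 0;-0.0006 0.027 0 0 0 0",
)

```text
time: 23.7
eef_pos: [0.4263, -0.0268, -0.008]
tcp_rot: [0.697, 0.713, 0.051, -0.057]
contact_force: [-0.1, -0.1, -1.7]
opening: 0.15
```

```bash
python3 st.py
```

```text
t 23.7 F [-0.1 -0.1 -1.7] T [-0.24  0.02 -0.02] eef [ 0.4263 -0.0268 -0.008 ] jig TCP [-77.3 -42.9  -8. ] C [-77.2 -46.5  15. ] tilt deg 8.78 toolxyaw 90.73 open 0.15
```

Call:
jog_arm(
  commands="0 0.0015 0 0 0 0;-0.0001 0.003 0 0 0 0;-0.0001 0.003 0 0 0 0",
)

```text
time: 24.08
eef_pos: [0.4265, -0.0246, -0.0079]
tcp_rot: [0.697, 0.713, 0.051, -0.057]
contact_force: [0.0, 0.7, -1.8]
opening: 0.157
```

```bash
python3 st.py
```

```text
t 24.07 F [ 0.   0.7 -1.8] T [-0.18 -0.02  0.02] eef [ 0.4265 -0.0246 -0.0079] jig TCP [-77.  -40.8  -7.9] C [-76.9 -44.3  15.2] tilt deg 8.76 toolxyaw 90.8 open 0.157
```

Call:
jog_arm(
  commands="0 0.001 -0.001 0 0 0;-0.0001 0.003 -0.001 0 0 0;-0.0001 0.003 -0.001 0 0 0",
)

```text
time: 24.45
eef_pos: [0.4263, -0.0214, -0.009]
tcp_rot: [0.697, 0.713, 0.051, -0.057]
contact_force: [0.2, -0.3, -0.8]
opening: 0.156
```

Call:
jog_arm(
  commands="0 0.0015 0 0 0 0;-0.0001 0.003 0 0 0 0;-0.0001 0.003 0 0 0 0",
)

```text
time: 24.82
eef_pos: [0.4263, -0.0184, -0.0089]
tcp_rot: [0.697, 0.713, 0.051, -0.057]
contact_force: [-0.2, 0.1, -1.3]
opening: 0.153
```

Call:
jog_arm(
  commands="0 0.0015 0 0 0 0;-0.0001 0.003 0 0 0 0;-0.0001 0.003 0 0 0 0",
)

```text
time: 25.2
eef_pos: [0.4269, -0.0178, -0.0084]
tcp_rot: [0.696, 0.714, 0.05, -0.055]
contact_force: [-1.7, -8.8, -0.8]
opening: 0.154
```

Call:
jog_arm(
  commands="0 -0.0015 0 0 0 0;0 -0.0015 0 0 0 0",
)

```text
time: 25.45
eef_pos: [0.4266, -0.0177, -0.0087]
tcp_rot: [0.697, 0.713, 0.051, -0.056]
contact_force: [-0.7, -4.3, -1.8]
opening: 0.159
```

```bash
python3 st.py; python3 look.py x scene,290,190,60 top,285,205,50;python3 - <<'E'
from barfit import *
for f in("top_q.npz","top_w.npz","top_x.npz","scene_q.npz","scene_x.npz"):
    A=fit(f);q=A[(A[:,1]>15)&(A[:,1]<300)&(A[:,0]>-190)&(A[:,0]<100)&(A[:,2]>100)&(A[:,2]<125)]
    if 'scene_x' in f: q=q[q[:,1]>45]
    r=cv2.minAreaRect(q[:,:2].astype(np.float32))
    c=np.linalg.lstsq(np.c_[q[:,:2],np.ones(len(q))],q[:,2],rcond=None)[0]
    print(f,np.round(r[0],1),np.round(r[1],1),round(r[2],2),"plane",c.round(4))
E
```

```text
t 25.45 F [-0.7 -4.3 -1.8] T [-0.88  0.06  0.07] eef [ 0.4266 -0.0177 -0.0087] jig TCP [-76.7 -33.9  -8.7] C [-76.6 -37.4  14.3] tilt deg 8.68 toolxyaw 90.77 open 0.159
25.45 [ 0.4266 -0.0177 -0.0087] [ 0.6968  0.7132  0.0508 -0.0561] [-0.37   0.081  2.287  0.184  0.846 -0.521] 0.159 [-0.7 -4.3 -1.8]
scene origin 230 130 scale 5.0
top origin 235 155 scale 6.0
top_q.npz [-41.9 153.4] [252.6 223.7] 89.06 plane [-8.000000e-04 -2.840000e-02  1.193815e+02]
top_w.npz [-41.6 153. ] [252.2 223.6] 89.24 plane [-5.000000e-04 -2.900000e-02  1.195033e+02]
top_x.npz [-41.6 152.8] [252.5 223. ] 89.59 plane [-2.000000e-04 -2.860000e-02  1.194866e+02]
scene_q.npz [-44.6 156.3] [253.6 224.6] 89.26 plane [ 2.100000e-03 -2.800000e-02  1.176694e+02]
scene_x.npz [-44.8 164.1] [238.6 224.1] 89.78 plane [ 1.700000e-03 -2.810000e-02  1.176658e+02]
```

View pics/scene_x.png

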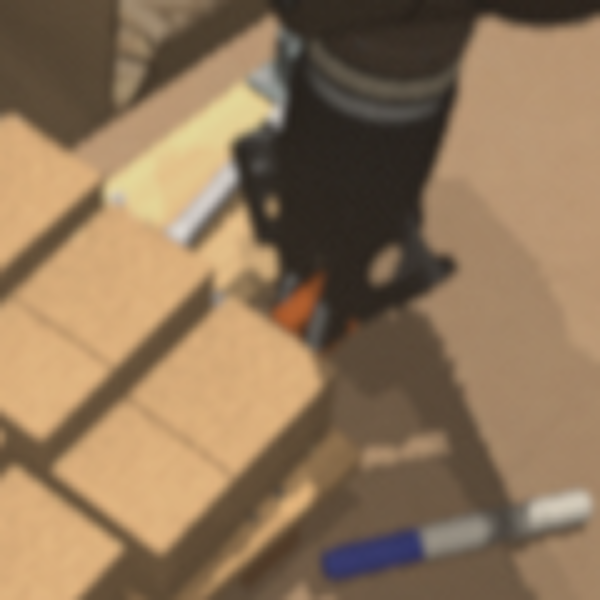

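View pics/top_x.png

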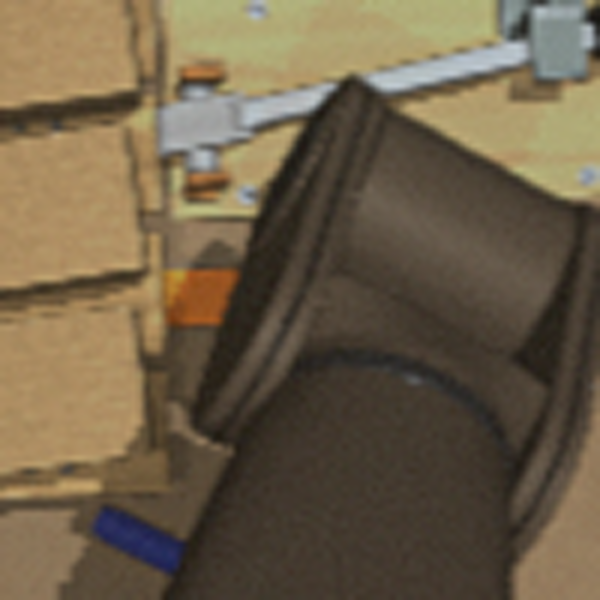

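Call:
jog_arm(
  commands="0 -0.0005 0 0 0 0;0 -0.0005 0 0 0 0;0 -0.0005 0 0 0 0;0 -0.001 0.03 0 0 0;0 -0.02 0.08 0 0 0;0 -0.05 0.11 0 0 0;0.03 -0.09 0.13 0 0 0;0.03 -0.09 0.13 0 0 0",
  gripper=45,
)

```text
time: 26.55
eef_pos: [0.4592, -0.1099, 0.1239]
tcp_rot: [0.698, 0.712, 0.052, -0.054]
contact_force: [0.8, 0.1, -0.8]
opening: 0.448
```

```bash
python3 st.py; python3 look.py y scene,290,190,70 top,300,195,60; python3 - <<'E'
from h import *
for c in("top","scene"):
    d=np.load(c+"_y.npz");W=xyz(d);hsv=cv2.cvtColor(d["frame"],cv2.COLOR_RGB2HSV)
    m=(hsv[...,1]>170)&(hsv[...,0]<28)&(hsv[...,2]>60)&(W[...,0]>.38)&(W[...,0]<.47)&(W[...,1]>-.1)&(W[...,1]<.06)&(W[...,2]>.036)&(W[...,2]<.06)
    w=W[m];print(c,len(w),w.mean(0).round(4),np.percentile(w,[2,98],axis=0).round(4).tolist())
E
```

```text
t 26.55 F [ 0.8  0.1 -0.8] T [-0.04 -0.03 -0.03] eef [ 0.4592 -0.1099  0.1239] jig TCP [ -47.5 -127.3  123.9] C [ -47.6 -130.7  146.9] tilt deg 8.59 toolxyaw 90.95 open 0.448
26.55 [ 0.4592 -0.1099  0.1239] [ 0.6979  0.7123  0.0521 -0.0538] [-0.525 -0.043  2.114  0.14   1.154 -0.608] 0.448 [ 0.8  0.1 -0.8]
scene origin 220 120 scale 4.285714285714286
top origin 240 135 scale 5.0
top 84 [ 0.4274 -0.0198  0.0433] [[0.4215, -0.0408, 0.0398], [0.4337, 0.0121, 0.0475]]
scene 71 [ 0.4222 -0.0184  0.0418] [[0.4165, -0.0385, 0.0367], [0.4289, 0.0005, 0.0452]]
```

View pics/scene_y.png

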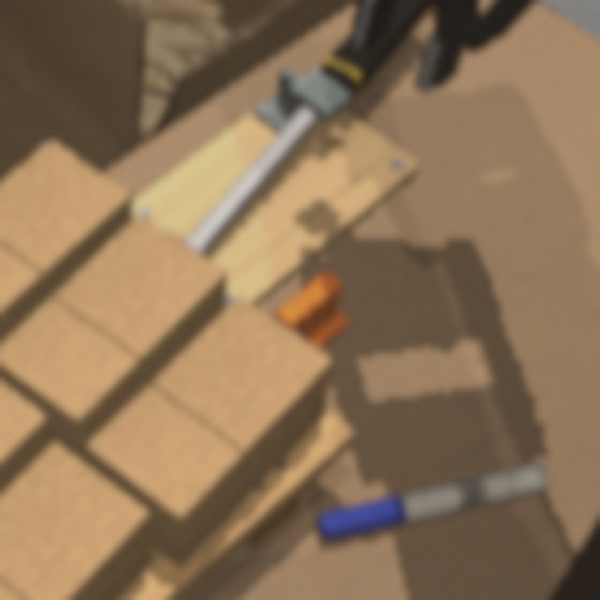

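View pics/top_y.png

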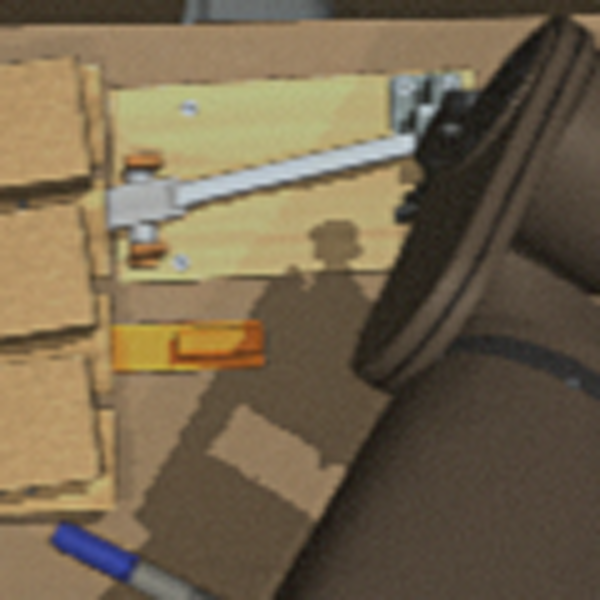

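```bash
python3 - <<'E'
from plan import *
from plant import get_state
s=get_state();T=R.from_quat(s["tcp_rot"]);D=R.from_quat([.6353,.7712,-.028,.03])
print((D*T.inv()).as_rotvec().round(4),(np.array([.5514,-.2122,.12])-s["eef_pos"]).round(4))
E
```

```text
[-0.2345 -0.0275  0.1706] [ 0.0955 -0.1054 -0.0008]
```

Call:
jog_arm(
  commands="0.03 -0.035 0.01 -0.08 -0.01 0.057;0.06 -0.07 0.01 -0.16 -0.02 0.114;0.0955 -0.1054 0 -0.2345 -0.0275 0.1706;0.0955 -0.1054 0 -0.2345 -0.0275 0.1706;0.0955 -0.1054 -0.03 -0.2345 -0.0275 0.1706;0.0955 -0.1054 -0.03 -0.2345 -0.0275 0.1706;0.0955 -0.1054 -0.03 -0.2345 -0.0275 0.1706",
  gripper=65,
)

```text
time: 27.52
eef_pos: [0.5512, -0.2116, 0.0914]
tcp_rot: [0.635, 0.772, -0.028, 0.03]
contact_force: [0.4, -0.5, -0.3]
opening: 0.649
```

```bash
python3 st.py; python3 look.py z scene,320,160,50
```

```text
t 27.52 F [ 0.4 -0.5 -0.3] T [ 0.05 -0.05 -0.02] eef [ 0.5512 -0.2116  0.0914] jig TCP [  40.6 -232.3   91.4] C [  40.4 -230.4  114.6] tilt deg -4.7 toolxyaw 81.03 open 0.649
27.525 [ 0.5512 -0.2116  0.0914] [ 0.6349  0.7715 -0.028   0.0302] [-0.508  0.209  1.905 -0.079  0.98  -0.659] 0.649 [ 0.4 -0.5 -0.3]
scene origin 270 110 scale 6.0
```

View pics/scene_z.png

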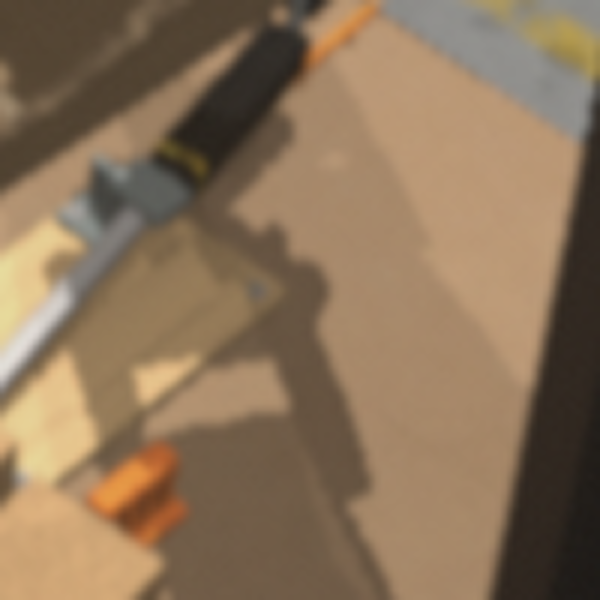

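Call:
jog_arm(
  commands="0 0 -0.03 0 0 0;0 0 -0.06 0 0 0;0 0 -0.078 0 0 0;0 0 -0.078 0 0 0",
)

```text
time: 28.08
eef_pos: [0.551, -0.212, 0.0124]
tcp_rot: [0.635, 0.771, -0.028, 0.029]
contact_force: [0.6, -0.1, 0.2]
opening: 0.648
```

Call:
jog_arm(
  commands="0 0 0 0 0 0;0 0 0 0 0 0;0 0 0 0 0 0",
  gripper=0,
  grip_force=110,
)

```text
time: 28.45
eef_pos: [0.5521, -0.2132, 0.0146]
tcp_rot: [0.634, 0.772, -0.028, 0.031]
contact_force: [-2.5, -0.7, 3.6]
opening: 0.293
```

```bash
python3 st.py
```

```text
t 28.45 F [-2.5 -0.7  3.6] T [-0.17  0.5   0.28] eef [ 0.5521 -0.2132  0.0146] jig TCP [  41.5 -233.9   14.6] C [  41.3 -232.    37.8] tilt deg -4.83 toolxyaw 80.98 open 0.293
```

Call:
jog_arm(
  commands="0 0.0005 -0.003 0.013 0.0005 0;0 0.0005 -0.006 0.026 0.001 0;0 0.0005 -0.0095 0.04 0.0015 0;0 0.0005 -0.0105 0.042 0.0015 0;0 0.0005 -0.0105 0.042 0.0015 0",
)

```text
time: 29.08
eef_pos: [0.5522, -0.2126, 0.0038]
tcp_rot: [0.635, 0.772, -0.012, 0.017]
contact_force: [-2.6, -0.9, 5.7]
opening: 0.296
```

```bash
python3 st.py; python3 look.py aa scene,290,180,50 ; python3 - <<'E'
from barfit import *
Jl=fit("scene_aa.npz")
for y in range(-190,-20,12):
    q=Jl[(abs(Jl[:,1]-y)<6)&(abs(Jl[:,0]-(15-y)*.155)<12)&(Jl[:,2]>16)&(Jl[:,2]<70)]
    if len(q)>3:
        t=q[q[:,2]>np.percentile(q[:,2],60)]
        print(y,len(q),"x %.1f..%.1f"%(q[:,0].min(),q[:,0].max()),"ztop %.1f x %.1f"%(np.median(t[:,2]),np.median(t[:,0])))
E
```

```text
t 29.07 F [-2.6 -0.9  5.7] T [0.02 0.43 0.3 ] eef [ 0.5522 -0.2126  0.0038] jig TCP [  41.6 -233.3    3.8] C [  41.4 -232.3   27.1] tilt deg -2.38 toolxyaw 81.0 open 0.296
29.075 [ 0.5522 -0.2126  0.0038] [ 0.6351  0.7721 -0.0125  0.0172] [-0.525  0.348  1.921 -0.04   0.843 -0.693] 0.296 [-2.6 -0.9  5.7]
scene origin 240 130 scale 6.0
-190 31 x 20.2..43.6 ztop 39.0 x 30.6
-178 10 x 18.9..41.1 ztop 37.4 x 29.9
-166 23 x 16.5..38.6 ztop 47.1 x 29.0
-154 53 x 14.7..37.7 ztop 46.0 x 23.5
-142 26 x 17.0..36.3 ztop 43.5 x 26.3
-130 17 x 15.1..25.8 ztop 30.8 x 23.0
-118 19 x 13.5..25.6 ztop 30.3 x 19.7
-106 19 x 11.2..23.3 ztop 30.4 x 18.3
-94 18 x 9.3..19.7 ztop 30.4 x 15.8
-82 20 x 6.8..18.6 ztop 30.4 x 12.2
-70 21 x 4.8..18.1 ztop 29.4 x 12.6
-58 19 x 3.1..15.2 ztop 29.0 x 9.7
-46 18 x 1.6..13.2 ztop 28.7 x 6.6
-34 22 x -0.4..11.5 ztop 28.6 x 5.4
-22 15 x -3.3..10.4 ztop 29.2 x 2.4
```

Call:
jog_arm(
  commands="-0.005 -0.0006 0 0 0 -0.02;-0.01 -0.0012 0 0 0 -0.04;-0.015 -0.0018 0 0 0 -0.06;-0.02 -0.0023 0 0 0 -0.08;-0.025 -0.0027 0 0 0 -0.1;-0.03 -0.0031 0 0 0 -0.12;-0.035 -0.0035 0 0 0 -0.14;-0.0395 -0.0038 0 0 0 -0.158;-0.0395 -0.0038 0 0 0 -0.158",
)

```text
time: 30.25
eef_pos: [0.5129, -0.2177, 0.0036]
tcp_rot: [0.695, 0.719, -0.014, 0.018]
contact_force: [0.2, -6.9, 3.9]
opening: 0.293
```

```bash
python3 st.py; python3 look.py ab scene,290,180,60 ; python3 - <<'E'
from barfit import *
Jl=fit("scene_ab.npz")
for y in range(-190,-20,12):
    q=Jl[(abs(Jl[:,1]-y)<6)&(abs(Jl[:,0]+2)<9)&(Jl[:,2]>16)&(Jl[:,2]<70)]
    if len(q)>3:
        t=q[q[:,2]>np.percentile(q[:,2],60)]
        print(y,len(q),"x %.1f..%.1f"%(q[:,0].min(),q[:,0].max()),"ztop %.1f x %.1f"%(np.median(t[:,2]),np.median(t[:,0])))
E
```

```text
t 30.25 F [ 0.2 -6.9  3.9] T [-0.85 -0.01  0.26] eef [ 0.5129 -0.2177  0.0036] jig TCP [   2.1 -236.9    3.6] C [   2.  -235.9   26.8] tilt deg -2.58 toolxyaw 90.18 open 0.293
30.25 [ 0.5129 -0.2177  0.0036] [ 0.6949  0.7188 -0.0139  0.0178] [-0.567  0.285  2.005 -0.047  0.823 -0.569] 0.293 [ 0.2 -6.9  3.9]
scene origin 230 120 scale 5.0
-190 21 x -10.9..6.9 ztop 39.0 x -0.1
-178 31 x -11.0..5.4 ztop 35.6 x -2.3
-166 18 x -8.1..4.2 ztop 31.8 x -2.5
-154 20 x -7.8..3.0 ztop 31.4 x -1.2
-142 19 x -7.4..4.0 ztop 30.9 x -1.4
-130 20 x -7.0..2.5 ztop 30.2 x -3.1
-118 19 x -7.7..4.3 ztop 30.6 x -2.3
-106 20 x -7.9..4.0 ztop 30.5 x -4.0
-94 18 x -8.0..2.6 ztop 29.8 x -0.2
-82 23 x -8.1..4.3 ztop 29.6 x -1.6
-70 19 x -8.1..3.1 ztop 29.4 x -0.2
-58 24 x -8.8..2.9 ztop 28.7 x -4.0
-46 21 x -8.5..5.2 ztop 29.1 x -1.3
-34 20 x -8.8..1.7 ztop 28.9 x -2.0
-22 12 x -8.9..5.0 ztop 29.1 x -3.3
```

View pics/scene_ab.png

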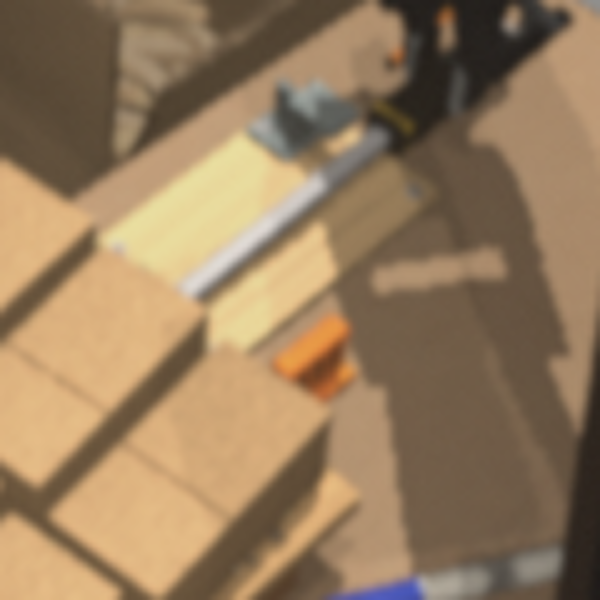

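Call:
jog_arm(
  commands="0 -0.001 0.003 -0.013 0 0;0 -0.001 0.006 -0.026 -0.001 0;0 -0.001 0.0095 -0.04 -0.0015 0;0 -0.001 0.013 -0.055 -0.002 0;0 -0.001 0.017 -0.071 -0.0026 0;0 -0.001 0.021 -0.088 -0.0032 0;0 -0.0005 0.025 -0.105 -0.004 0;0 0 0.029 -0.122 -0.0045 0;0 0 0.029 -0.122 -0.0045 0",
)

```text
time: 31.42
eef_pos: [0.5128, -0.2186, 0.0331]
tcp_rot: [0.692, 0.717, -0.057, 0.062]
contact_force: [0.5, -10.4, 3.4]
opening: 0.298
```

```bash
python3 st.py
```

```text
t 31.43 F [  0.5 -10.4   3.4] T [-1.41  0.24  0.12] eef [ 0.5128 -0.2186  0.0331] jig TCP [   2.  -237.8   33.1] C [   1.9 -233.9   56.1] tilt deg -9.69 toolxyaw 90.09 open 0.298
```

Call:
jog_arm(
  commands="0.0001 -0.003 0 0 0 0;0.0001 -0.004 0 0 0 0;0.0001 -0.004 0 0 0 0",
)

```text
time: 31.8
eef_pos: [0.512, -0.2188, 0.0311]
tcp_rot: [0.693, 0.717, -0.055, 0.059]
contact_force: [0.7, 1.7, 3.3]
opening: 0.292
```

```bash
python3 st.py;python3 look.py ac scene,280,180,70;python3 - <<'E'
from barfit import *
for f in("scene_q.npz","scene_y.npz","scene_ab.npz","scene_ac.npz"):
    A=fit(f);q=A[(A[:,1]>15)&(A[:,1]<300)&(A[:,0]>-190)&(A[:,0]<100)&(A[:,2]>90)&(A[:,2]<125)]
    r=cv2.minAreaRect(q[:,:2].astype(np.float32))
    c=np.linalg.lstsq(np.c_[q[:,:2],np.ones(len(q))],q[:,2],rcond=None)[0]
    print(f,np.round(r[0],1),np.round(r[1],1),round(r[2],2),"plane",c.round(4))
E
```

```text
t 31.8 F [0.7 1.7 3.3] T [ 0.52 -0.15  0.02] eef [ 0.512  -0.2188  0.0311] jig TCP [   1.2 -238.    31.1] C [   1.2 -234.2   54.1] tilt deg -9.25 toolxyaw 90.18 open 0.292
31.8 [ 0.512  -0.2188  0.0311] [ 0.6928  0.7166 -0.0553  0.0587] [-0.52   0.221  2.028 -0.188  0.814 -0.43 ] 0.292 [0.7 1.7 3.3]
scene origin 210 110 scale 4.285714285714286
scene_q.npz [-44.7 156.4] [253.7 224.9] 89.35 plane [ 6.200000e-03 -2.860000e-02  1.167113e+02]
scene_y.npz [-44.3 156.3] [253.5 224.8] 89.5 plane [ 5.800000e-03 -2.850000e-02  1.166856e+02]
scene_ab.npz [-42.8 157.1] [223.6 253.4] 0.24 plane [ 7.400000e-03 -3.870000e-02  1.193513e+02]
scene_ac.npz [-42.9 153.8] [224.2 253.4] 0.13 plane [ 4.800000e-03 -1.360000e-02  1.127139e+02]
```

Call:
jog_arm(
  commands="0 0 0.003 -0.013 0 0;0 0 0.006 -0.026 -0.001 0;0 0 0.0095 -0.04 -0.0015 0;0 0 0.013 -0.055 -0.002 0;0 0 0.017 -0.071 -0.0026 0;0 0 0.021 -0.088 -0.0032 0;0 0.0005 0.025 -0.105 -0.004 0;0 0.001 0.031 -0.13 -0.0048 0;0 0.0015 0.037 -0.157 -0.0058 0;0 0.0015 0.037 -0.157 -0.0058 0",
)

```text
time: 33.1
eef_pos: [0.5126, -0.2181, 0.0692]
tcp_rot: [0.685, 0.711, -0.11, 0.116]
contact_force: [0.5, -1.0, -2.8]
opening: 0.297
```

```bash
python3 st.py;python3 look.py ad scene,280,180,70 top,300,190,60;python3 - <<'E'
from barfit import *
for f in("scene_ad.npz","top_ad.npz"):
    A=fit(f);q=A[(A[:,1]>15)&(A[:,1]<300)&(A[:,0]>-190)&(A[:,0]<100)&(A[:,2]>90)&(A[:,2]<125)]
    r=cv2.minAreaRect(q[:,:2].astype(np.float32))
    c=np.linalg.lstsq(np.c_[q[:,:2],np.ones(len(q))],q[:,2],rcond=None)[0]
    print(f,np.round(r[0],1),np.round(r[1],1),round(r[2],2),"plane",c.round(4))
E
```

```text
t 33.1 F [ 0.5 -1.  -2.8] T [0.5  0.14 0.07] eef [ 0.5126 -0.2181  0.0692] jig TCP [   1.9 -237.3   69.2] C [   1.8 -229.9   91.3] tilt deg -18.45 toolxyaw 89.97 open 0.297
33.1 [ 0.5126 -0.2181  0.0692] [ 0.6849  0.7107 -0.1101  0.1165] [-0.449  0.148  2.052 -0.389  0.823 -0.236] 0.297 [ 0.5 -1.  -2.8]
scene origin 210 110 scale 4.285714285714286
top origin 240 130 scale 5.0
scene_ad.npz [-42.8 152.8] [224.1 253.4] 0.31 plane [ 4.400000e-03 -3.000000e-03  1.100067e+02]
top_ad.npz [-39.2 149.3] [224.1 252.2] 0.28 plane [-4.000000e-04  6.000000e-04  1.118662e+02]
```

View pics/scene_ad.png

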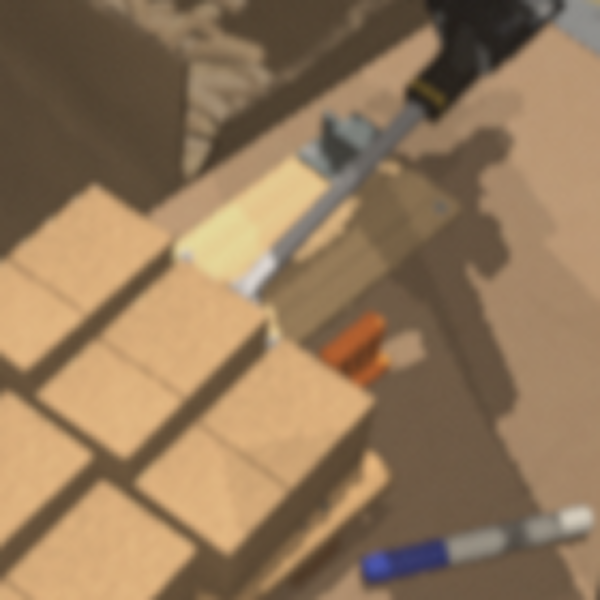

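View pics/top_ad.png

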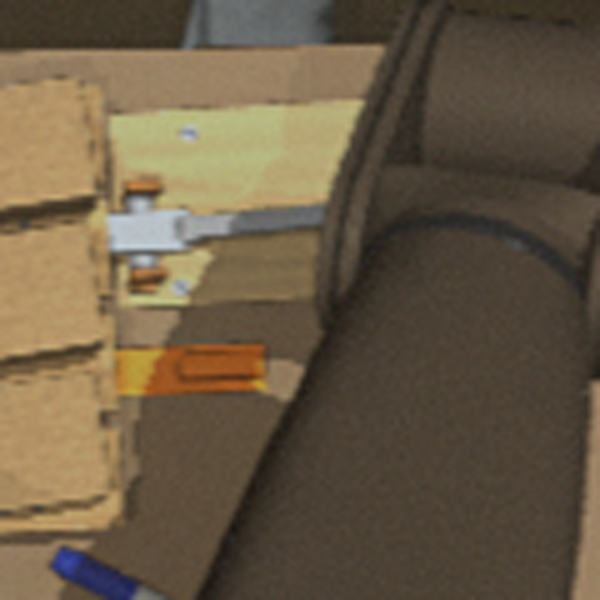

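Call:
jog_arm(
  commands="0.0002 -0.006 0.001 0 0 0;0.0006 -0.016 0.001 0 0 0;0.001 -0.028 0.001 0 0 0;0.0015 -0.04 0.001 0 0 0;0.0015 -0.04 0.001 0 0 0",
)

```text
time: 33.83
eef_pos: [0.5138, -0.2596, 0.0697]
tcp_rot: [0.686, 0.71, -0.11, 0.116]
contact_force: [0.6, -0.8, -3.5]
opening: 0.299
```

```bash
python3 st.py
```

```text
t 33.83 F [ 0.6 -0.8 -3.5] T [ 0.18  0.02 -0.  ] eef [ 0.5138 -0.2596  0.0697] jig TCP [   1.5 -278.9   69.7] C [   1.4 -271.5   91.8] tilt deg -18.39 toolxyaw 90.15 open 0.299
```

Call:
jog_arm(
  commands="0.0005 -0.014 0.001 0 0 0;0.001 -0.03 0.005 0 0 0;0.001 -0.035 0.03 0 0 0;0.001 -0.035 0.06 0 0 0;0.001 -0.035 0.08 0.1 0.004 0;0.001 -0.035 0.08 0.2 0.008 0;0.001 -0.035 0.08 0.297 0.011 0;0.001 -0.035 0.08 0.297 0.011 0",
)

```text
time: 34.83
eef_pos: [0.5149, -0.2959, 0.1503]
tcp_rot: [0.695, 0.719, -0.008, 0.011]
contact_force: [0.0, 0.1, -4.8]
opening: 0.294
```

```bash
python3 st.py; python3 look.py ae top,310,200,75; python3 barfit.py top_ae.npz 60 | grep -v " [345].[0-9]\.[0-9] p90"; python3 - <<'E'
from plan import *
from plant import get_state
s=get_state();T=R.from_quat(s["tcp_rot"]);D=R.from_quat([.132,.9912,0,0])
print((D*T.inv()).as_rotvec().round(4),(np.array([.44,-.306,.09])-s["eef_pos"]).round(4))
E
```

```text
t 34.83 F [ 0.   0.1 -4.8] T [-0.19 -0.08 -0.02] eef [ 0.5149 -0.2959  0.1503] jig TCP [   1.3 -315.1  150.3] C [   1.2 -314.5  173.6] tilt deg -1.51 toolxyaw 90.23 open 0.294
34.825 [ 0.5149 -0.2959  0.1503] [ 0.6953  0.7186 -0.008   0.0106] [-0.684  0.157  1.845 -0.02   1.12  -0.709] 0.294 [ 0.   0.1 -4.8]
top origin 235 125 scale 4.0
-188 29 x -4.2..7.5 med 1.8 z med 177.0 p90 179.6
-176 27 x -4.4..7.7 med 0.6 z med 177.4 p90 179.7
-164 27 x -4.0..6.4 med 1.0 z med 177.5 p90 179.5
-152 31 x -4.3..7.2 med 1.4 z med 176.9 p90 178.6
-140 29 x -4.5..7.4 med 0.3 z med 176.5 p90 179.5
-128 25 x -4.3..5.7 med 0.6 z med 176.3 p90 178.5
-116 27 x -4.4..6.6 med 1.3 z med 176.3 p90 178.4
-104 36 x -9.0..10.2 med -0.2 z med 175.3 p90 177.7
-92 44 x -9.1..10.3 med 0.2 z med 174.9 p90 176.7
-80 45 x -9.1..10.4 med 0.6 z med 179.4 p90 181.8
-68 45 x -9.0..9.9 med 0.3 z med 183.4 p90 186.3
-56 44 x -9.2..10.2 med 0.3 z med 187.9 p90 190.6
-44 44 x -8.9..10.8 med 0.8 z med 190.1 p90 192.3
-32 30 x -8.6..10.5 med 2.1 z med 192.8 p90 195.7
28 111 x -44.4..44.6 med 9.7 z med 111.4 p90 114.1
40 156 x -44.2..43.1 med 7.9 z med 112.0 p90 114.2
52 155 x -44.9..43.9 med 6.8 z med 112.0 p90 114.5
64 157 x -44.8..44.6 med 6.2 z med 111.9 p90 114.2
[0.0201 0.0191 1.272 ] [-0.0747 -0.0113 -0.0598]
```

View pics/top_ae.png

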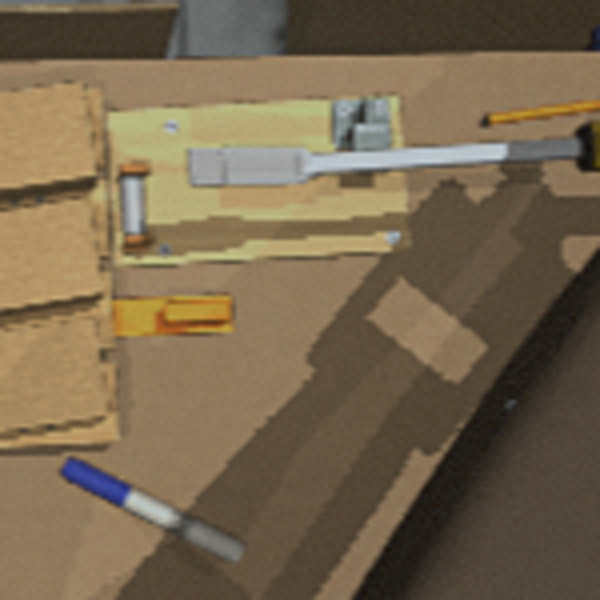

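Call:
jog_arm(
  commands="-0.008 0 0 0.001 0.001 0.16;-0.017 -0.002 0 0.002 0.002 0.32;-0.026 -0.003 0 0.003 0.003 0.48;-0.036 -0.005 0 0.004 0.004 0.64;-0.045 -0.006 0 0.006 0.006 0.8;-0.055 -0.008 0 0.007 0.007 0.96;-0.065 -0.01 -0.02 0.009 0.009 1.12;-0.075 -0.011 -0.05 0.01 0.0095 1.272;-0.075 -0.011 -0.09 0.01 0.0095 1.272;-0.075 -0.011 -0.13 0.01 0.0095 1.272;-0.075 -0.011 -0.14 0.01 0.0095 1.272;-0.075 -0.011 -0.14 0.01 0.0095 1.272",
)

```text
time: 36.38
eef_pos: [0.44, -0.304, 0.0097]
tcp_rot: [0.131, 0.991, -0.0, 0.005]
contact_force: [-0.0, -0.8, -3.0]
opening: 0.295
```

```bash
python3 st.py; python3 look.py af top,330,220,80 scene,310,170,70; python3 - <<'E'
from h import *
for c in("top","scene"):
    d=np.load(c+"_af.npz");W=xyz(d);hsv=cv2.cvtColor(d["frame"],cv2.COLOR_RGB2HSV)
    m=(hsv[...,1]>170)&(hsv[...,0]<28)&(hsv[...,2]>60)&(W[...,0]>.38)&(W[...,0]<.47)&(W[...,1]>-.1)&(W[...,1]<.06)&(W[...,2]>.036)&(W[...,2]<.06)
    w=W[m];print(c,len(w),w.mean(0).round(4),np.percentile(w,[2,98],axis=0).round(4).tolist())
E
```

```text
t 36.38 F [-0.  -0.8 -3. ] T [-0.12 -0.22 -0.02] eef [ 0.44   -0.304   0.0097] jig TCP [ -73.9 -320.5    9.7] C [ -74.1 -320.4   33. ] tilt deg -0.13 toolxyaw 17.19 open 0.295
36.375 [ 0.44   -0.304   0.0097] [ 1.311e-01  9.914e-01 -3.000e-04  5.200e-03] [-0.797  0.238  2.049  0.008  0.846 -2.111] 0.295 [-0.  -0.8 -3. ]
top origin 250 140 scale 3.75
scene origin 240 100 scale 4.285714285714286
top 93 [ 0.4284 -0.0211  0.0427] [[0.4218, -0.0434, 0.0375], [0.4354, -0.0007, 0.0461]]
scene 66 [ 0.4229 -0.0181  0.0414] [[0.418, -0.0373, 0.0368], [0.4287, -0.0001, 0.0454]]
```

View pics/top_af.png

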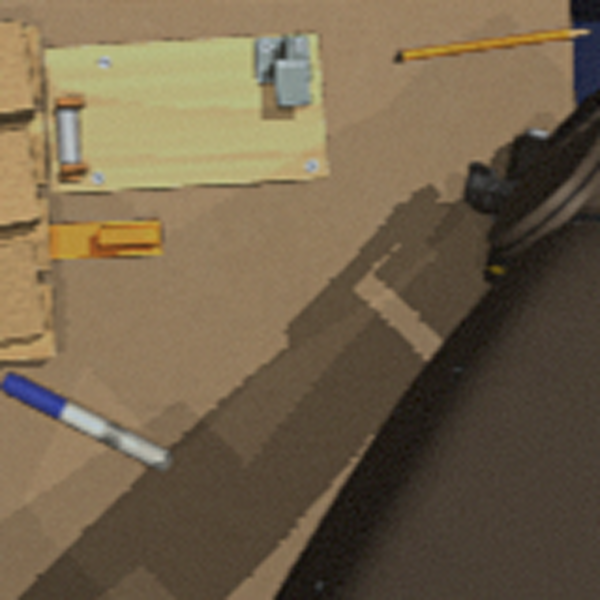

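View pics/scene_af.png

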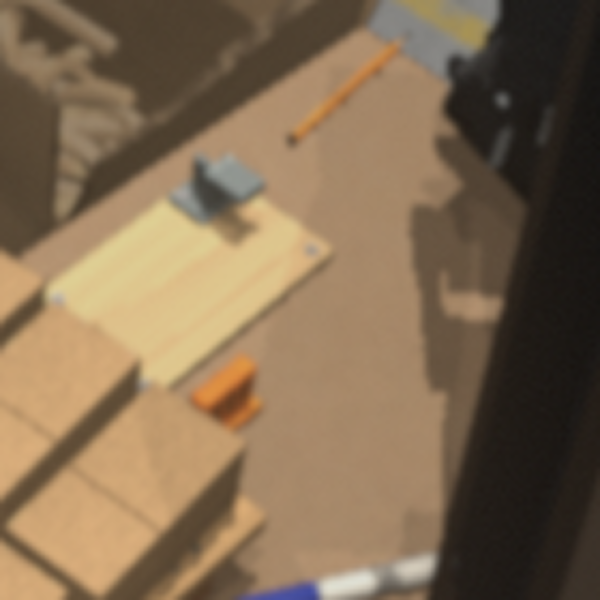

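Call:
jog_arm(
  commands="0 0 -0.006 0 0 0;0 0 -0.012 0 0 0;0 0 -0.017 0 0 0;0 0 -0.017 0 0 0",
)

```text
time: 36.98
eef_pos: [0.4394, -0.3038, -0.0081]
tcp_rot: [0.131, 0.991, 0.0, 0.005]
contact_force: [0.6, -0.5, -3.5]
opening: 0.294
```

```bash
python3 st.py
```

```text
t 36.98 F [ 0.6 -0.5 -3.5] T [-0.07 -0.25 -0.01] eef [ 0.4394 -0.3038 -0.0081] jig TCP [ -74.5 -320.3   -8.1] C [ -74.8 -320.3   15.2] tilt deg -0.06 toolxyaw 17.23 open 0.294
```

Call:
jog_arm(
  commands="0 0 -0.0015 0 0 0;0 0 -0.003 0 0 0;0 0 -0.003 0 0 0",
)

```text
time: 37.35
eef_pos: [0.4398, -0.3042, -0.0104]
tcp_rot: [0.131, 0.991, -0.0, 0.005]
contact_force: [-0.1, 0.4, -4.1]
opening: 0.297
```

Call:
jog_arm(
  commands="0 0 -0.001 0 0 0;0 0 -0.0015 0 0 0;0 0 -0.0015 0 0 0",
)

```text
time: 37.72
eef_pos: [0.44, -0.3043, -0.0116]
tcp_rot: [0.131, 0.991, -0.0, 0.005]
contact_force: [0.4, 0.0, -2.8]
opening: 0.297
```

```bash
python3 st.py
```

```text
t 37.73 F [ 0.4  0.  -2.8] T [ 0.02 -0.01  0.01] eef [ 0.44   -0.3043 -0.0116] jig TCP [ -74.  -320.8  -11.6] C [ -74.2 -320.8   11.7] tilt deg -0.13 toolxyaw 17.22 open 0.297
```

Call:
jog_arm(
  commands="0 0 -0.001 0 0 0;0 0 -0.0015 0 0 0",
)

```text
time: 37.98
eef_pos: [0.4399, -0.3043, -0.0118]
tcp_rot: [0.131, 0.991, 0.0, 0.005]
contact_force: [-4.9, 4.1, 9.8]
opening: 0.299
```

Call:
jog_arm(
  commands="0 0 0 0 0 0;0 0 0 0 0 0;0 0 0 0 0 0;0 0 0.02 0 0 0;0 0 0.07 0 0 0;0 0 0.13 0 0 0;0 -0.03 0.18 0 0 0;-0.05 -0.08 0.2 0 0 0;-0.1 -0.13 0.2 0 0 0;-0.14 -0.18 0.2 0 0 0;-0.14 -0.22 0.2 0 0 0;-0.14 -0.22 0.2 0 0 0",
  gripper=60,
)

```text
time: 39.48
eef_pos: [0.2979, -0.5274, 0.1862]
tcp_rot: [0.134, 0.991, -0.001, 0.005]
contact_force: [0.4, 0.1, -0.5]
opening: 0.601
```

```bash
python3 st.py; python3 look.py ag top,256,192,192 scene,256,192,192; python3 - <<'E'
from h import *
from barfit import *
for c in("top","scene"):
    f=c+"_ag.npz";d=np.load(f);W=xyz(d);hsv=cv2.cvtColor(d["frame"],cv2.COLOR_RGB2HSV)
    m=(hsv[...,1]>170)&(hsv[...,0]<28)&(hsv[...,2]>60)&(W[...,0]>.38)&(W[...,0]<.47)&(W[...,1]>-.1)&(W[...,1]<.06)&(W[...,2]>.036)&(W[...,2]<.06)
    w=W[m];print(c,len(w),w.mean(0).round(4))
    A=fit(f);q=A[(A[:,1]>15)&(A[:,1]<300)&(A[:,0]>-190)&(A[:,0]<100)&(A[:,2]>90)&(A[:,2]<125)]
    r=cv2.minAreaRect(q[:,:2].astype(np.float32))
    cc=np.linalg.lstsq(np.c_[q[:,:2],np.ones(len(q))],q[:,2],rcond=None)[0]
    print(f,np.round(r[0],1),np.round(r[1],1),round(r[2],2),"plane",cc.round(4))
    x=W[...,0];y=W[...,1];b=(W[...,2]>.006)&(W[...,2]<.05)&(x>.15)&(x<.52)&(y<-.2)&(y>-.35);w=W[b];
    for lo in np.arange(.16,.5,.03):
        s=w[(w[:,0]>lo)&(w[:,0]<lo+.03)]
        if len(s)>5: print(round(lo,2),len(s),"y %.3f z %.3f"%(np.median(s[:,1]),np.median(s[:,2])))
E
```

```text
t 39.48 F [ 0.4  0.1 -0.5] T [ 0.04 -0.02 -0.01] eef [ 0.2979 -0.5274  0.1862] jig TCP [-224.2 -538.5  186.2] C [-224.4 -538.4  209.5] tilt deg -0.16 toolxyaw 17.47 open 0.601
39.475 [ 0.2979 -0.5274  0.1862] [ 1.336e-01  9.910e-01 -5.000e-04  5.200e-03] [-1.228  0.153  1.781  0.009  1.202 -2.534] 0.601 [ 0.4  0.1 -0.5]
top origin 64 0 scale 1.5625
scene origin 64 0 scale 1.5625
top 91 [ 0.4287 -0.0215  0.0431]
top_ag.npz [-39.  149.2] [224.5 252. ] 0.29 plane [-1.600000e-03  1.100000e-03  1.117415e+02]
0.16 82 y -0.237 z 0.034
0.19 103 y -0.242 z 0.026
0.22 89 y -0.250 z 0.017
0.25 60 y -0.257 z 0.018
0.28 61 y -0.265 z 0.018
0.31 58 y -0.273 z 0.018
0.34 64 y -0.281 z 0.017
0.37 84 y -0.289 z 0.021
0.4 135 y -0.294 z 0.023
0.43 131 y -0.303 z 0.024
0.46 132 y -0.310 z 0.024
0.49 34 y -0.313 z 0.020
scene 68 [ 0.4232 -0.0194  0.0419]
scene_ag.npz [-42.2 153. ] [224.9 253.4] 0.24 plane [ 4.200000e-03 -2.300000e-03  1.098731e+02]
0.16 92 y -0.232 z 0.032
0.19 22 y -0.236 z 0.028
0.34 32 y -0.278 z 0.015
0.37 88 y -0.284 z 0.018
0.4 108 y -0.287 z 0.022
0.43 105 y -0.296 z 0.022
0.46 98 y -0.304 z 0.022
0.49 8 y -0.305 z 0.019
```

View pics/top_ag.png

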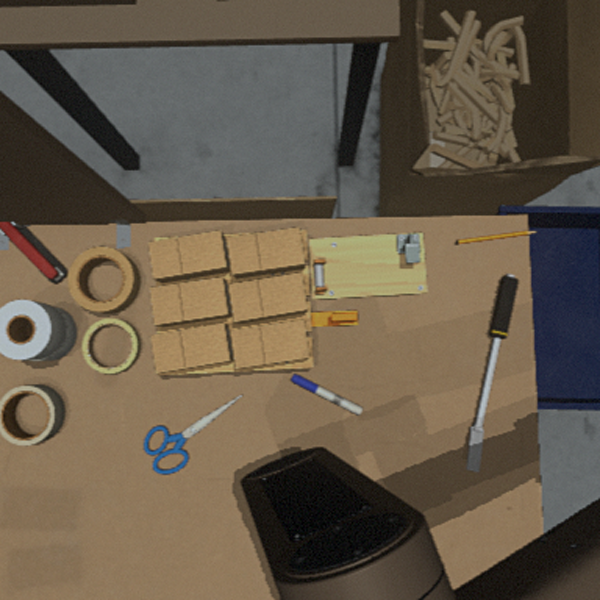

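View pics/scene_ag.png

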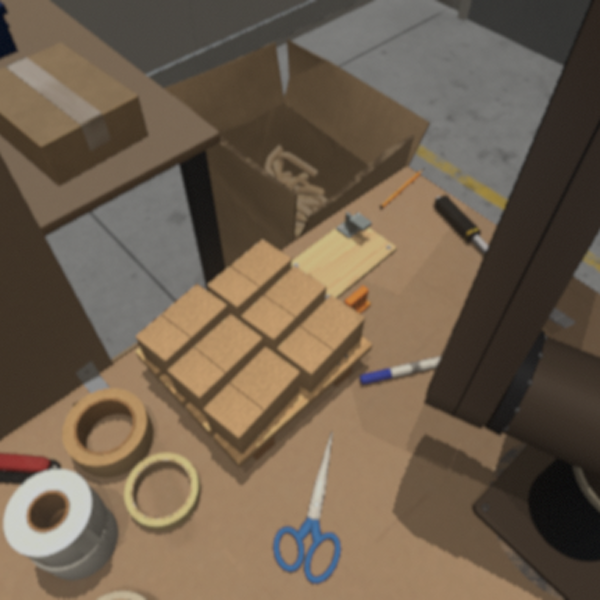

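```bash
python3 -c "
from plant import ctrl
print(ctrl.sign_off())"
```

```text
the job is handed in; nothing more can be done
None
```

The job was done in the order you asked and handed in at about 39.5 s. I levered the skid up, caught the bar under the keeper hook, and pushed the shim in until its rib met the runner. I then unhooked the bar, let the skid down, and laid the bar flat where it first lay.

**Last checks:**
- **Skid:** it stands level. The carton-top slope reads 0.001 rad from the top camera and -0.002 rad from the scene camera; it was about 0.05 rad at the start.
- **Shim:** I felt the rib touch at 8.8 N, about 35 mm inside the deck edge, and eased off to about 4 N before letting go. The pictures showed no skid movement while I pushed.
- **Bar:** it lies flat on the bench, shank top 18 mm and handle top 24 mm, clear of jig and skid.
- **Tapes:** they were not touched, and the gripper is clear of everything.

**Less certain or not as planned:**
- **First grasp:** it missed the handle because the fingers ended about 20 mm short of the reported tool point. I corrected for that and lost about 3 s.
- **Skid shift:** levering and swinging the bar, before the shim went in, drew the skid about 5 mm toward the jig. The bar pushed or pulled with up to about 11 N along y.
- **Rib after lowering:** I did not feel the rib again. The pictures suggest it stayed within about 1 mm of the runner, though the skid had turned about 0.7 degrees relative to the shim.
- **Cameras:** they disagree with each other by 2 to 5 mm in absolute position.

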